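# Switch on the charging bay that holds the battery

### The job

Only one of the three printed frames on the charging station has a battery in it. Take the isolator key from its stand, push it fully home into the key switch directly in front of that battery and turn it clockwise as far as it goes (almost half a turn, so a fresh grip may be needed on the way), then let go and leave the key in the switch. Leave the other two switches and all three frames as they are.

Things in the scene. Friction and masses are not known exactly. Their poses are not given: they have to be found in the camera images.
- pack: the printed white frame (80 x 60 x 75 mm, open cage of 9 mm bars) that holds the battery: a solid black block fills it, with two round 12 mm steel studs standing 4 mm above the frame's top; origin at the centre of its underside
- empty_a: an empty printed frame of the same size, nothing inside (the station's floor shows through it); origin at the centre of its underside
- empty_b: another empty frame, the same as empty_a
- key: black isolator key, 60 g. Origin: centre of the shoulder's underside; z runs from blade to grip. Steel blade below: 20 mm along x, 6 along y, 21 long. Above: collar 30 mm across, 5 high, then a flat grip 30 mm along x, 10 thick along y, up to z = 47 mm. A half turn about z makes no difference. Starts in the stand, shoulder on its face, z leaning 26 deg
- stand: fixed plywood key stand; its sloped face (46 x 34 mm) leans 26 deg towards the stand's own -x; origin on the bench under the centre of the slot's mouth, which is 62 mm above it; the slot (23 x 9 mm, 28 mm deep) holds the key's blade, long side in the stand's x-z plane
- station: fixed charging station: base plate 250 x 340 x 12 mm, origin at the centre of its underside; along its -x side runs a grey panel sloped 26 deg towards -x, with three key switches 100 mm apart in y; behind each switch, on its +x side, is one bay with a frame in it
- sw0 (a joint): turn of the left (+y) key switch, rad: 0 = slot's long side runs straight up the slope, 2.6 = clockwise stop (seen by someone looking at the panel); starts between 0 and 0.5; stiff, about 0.06 N m, and stays where it is left
- sw0_top (a point): centre of the slot's mouth on the left (+y) switch, a steel cylinder 47 mm across standing 29 mm out of the panel; turns with it: z out of the panel (26 deg from vertical), x along the slot; slot 22.2 x 8.2 mm, 24 mm deep, 1.5 mm chamfer; with the key home its shoulder lies on this point
- sw0_mark (a point): point on the rim of the left (+y) switch's top, 21 mm from its centre along the slot's x
- bay0 (a point): centre of the floor of the bay behind the left (+y) switch, 12 mm above the bench
- sw1 (a joint): turn of the middle key switch, rad: 0 = slot's long side runs straight up the slope, 2.6 = clockwise stop (seen by someone looking at the panel); starts between 0 and 0.5; stiff, about 0.06 N m, and stays where it is left
- sw1_top (a point): centre of the slot's mouth on the middle switch, a steel cylinder 47 mm across standing 29 mm out of the panel; turns with it: z out of the panel (26 deg from vertical), x along the slot; slot 22.2 x 8.2 mm, 24 mm deep, 1.5 mm chamfer; with the key home its shoulder lies on this point
- sw1_mark (a point): point on the rim of the middle switch's top, 21 mm from its centre along the slot's x
- bay1 (a point): centre of the floor of the bay behind the middle switch, 12 mm above the bench
- sw2 (a joint): turn of the right (-y) key switch, rad: 0 = slot's long side runs straight up the slope, 2.6 = clockwise stop (seen by someone looking at the panel); starts between 0 and 0.5; stiff, about 0.06 N m, and stays where it is left
- sw2_top (a point): centre of the slot's mouth on the right (-y) switch, a steel cylinder 47 mm across standing 29 mm out of the panel; turns with it: z out of the panel (26 deg from vertical), x along the slot; slot 22.2 x 8.2 mm, 24 mm deep, 1.5 mm chamfer; with the key home its shoulder lies on this point
- sw2_mark (a point): point on the rim of the right (-y) switch's top, 21 mm from its centre along the slot's x
- bay2 (a point): centre of the floor of the bay behind the right (-y) switch, 12 mm above the bench

How it is judged:
By the outcome, as a careful person would: the job done as asked, in the order asked, and still so for the second after the job is handed in, with the robot touching nothing.
It also fails if it takes over 54 s, if anything falls off the work surface, if the arm or the gripper's body presses on something with over 40 N, if the wrist force passes 120 N, or if a joint passes its speed limit or range.

### The arm

A 6-joint arm with a two-finger parallel gripper is mounted at the origin on the work surface. World frame = base frame: x ahead of the robot, y to its left, z up, the work surface at z = 0. Lengths are in m, angles in degrees, forces in N, time in s.
With the tool pointing down it reaches from about 0.4 to 0.825 m from the base axis. Payload 7 kg.
Tool frame: the origin (TCP) lies at the very end of the fingers, on their centre line; the grasp point (between the pads) lies hold_point_z behind it (hold_point_z is the distance from the TCP to the grasp point, in m); z points along the fingers, y is the direction in which the jaws open and shut (so a half turn about z gives the same grasp; the last joint's range is limited). The gripper opens to 88 mm and grips with 3 to 60 N. Pads are 19 mm wide; open, the fingers measure 130 mm over their backs; the gripper's body (78 mm by 193 mm) begins 47 mm behind the grasp point.
Start: joints at [-47.607, 20.546, 0.682, 0, -70.136, -16.507], TCP at [0.295, -0.607, 0.227] pointing down, gripper open.
Joint ranges: [-176.03, 176.03], [-82.01, 121.73], [-58.28, 71.71], [-173.87, 95.51], [-174.79, -0.11], [-173.66, 173.66]. Speed limits (degrees/s): [136.94, 136.94, 172.46, 180, 180, 180].

### API

Orientations are given as [roll, pitch, yaw] about the fixed x, y, z axes, in that order (R = Rz(yaw) Ry(pitch) Rx(roll)).
In Python, from plant import get_obs, snapshot, close_job, hold_point_z gives the robot as it stands. The module is installed in compiled form; this text tells all that it offers.
- The arm moves only by the tool jog_arm, never from a script. Its argument "commands" is a list of rows, each a list of 4 numbers: the shift along the world's x, y, z in mm, then the turn about the world's z in degrees. In form: [[x, y, z, turn], ...]. A call has exactly 10 rows; each row shifts and turns the commanded pose from where the row before left it; what a row does not reach is not made up. A row lasts 1/12 s, in which the tool goes at most 41.7 mm and 7.16 degrees, less where a joint would pass 70% of its speed; a pose out of reach is approached as far as the arm can. A call is refused whole if a number of a shift passes 41.7 or a number of a turn 7.16, either way. A call with a gripper value outside its range is refused whole. "fingers" is the finger opening in mm, from 0 to 87.6, set as the call begins (left out, the last holds). The fingers move at their own pace and stop on an object; the grip force is fixed at half the most. Time passes only in rows, so rows that do not move let the fingers close, or fill a call up. It gives the time, the measured TCP pose, the force and the opening at its end, in the units of the state.
- get_obs(): the state, without advancing time (a new reading comes with each control period).
- snapshot(name): name is "side" or "top" or "wrist"; returns a dict with "image" (384x512x3 uint8, red, green, blue), "fov_y" (degrees; the focal length in pixels is half the picture's height over the tangent of half this angle, whatever the lens; pixels are square), "cx", "cy" (the principal point, pixels), "rvec" (rotation vector, rad) and "tvec" (3), from world to camera coordinates, as OpenCV has them; the wrist camera has in their place "mount" (4x4, takes a point from camera to tool coordinates, whose origin is the TCP and whose axes are the flange's). Camera axes: x right, y down, z forward; pixel columns grow to the right and rows downward; lengths in m; the calibration is good to about 2 mm. A picture is of the moment at which its call begins: read the wrist's pose just before it. There is no depth.
- close_job(): hands the job in, once; it reports no verdict.
The state is a dict: "clock": time; "joint_pos": joint angles; "qvel": joint speeds; "tau": joint torques, N m; "tool_pos": TCP position; "orientation": TCP orientation; "force": force on the tool from outside, world axes, zero at the start; "moment": the same for the moment, N m; "opening": finger opening in m.
Only numpy, scipy, OpenCV 4.12 (cv2) and the standard library are available. Lean on these libraries where they do the work, as an engineer would, in place of code of your own. Each camera call takes 0.05 s, during which the arm holds its last target.

## Working session

There is one attempt and no reset: what is moved stays moved. The work goes in short steps, Python scripts to look and compute and a tool call to move; the robot and the scene stay as the last step left them, time stands still between calls to the robot, and variables do not carry over. Pictures are saved under pics/ and viewed, and the job is handed in when it is done.

Besides the shell and the picture viewer there is one more tool, called after "Emit:" as name(argument=value, ...) on one line, values as JSON. jog_arm: Moves the arm, as the interface text tells. Its arguments: {"type":"object","properties":{"commands":{"type":"array","items":{"type":"array","items":{"type":"number"}}},"fingers":{"type":"number"}},"required":["commands"]}

```bash
mkdir -p pics
cat > h.py <<'E'
import numpy as np, cv2, json
from plant import get_obs, snapshot, close_job, hold_point_z
from scipy.spatial.transform import Rotation as R
def cam(s,obs=None):
    f=s["image"].shape[0]/2/np.tan(np.radians(s["fov_y"])/2)
    K=np.array([[f,0,s["cx"]],[0,f,s["cy"]],[0,0,1.]])
    if "mount" in s:
        T=np.eye(4);T[:3,:3]=R.from_euler('xyz',obs["orientation"],degrees=True).as_matrix();T[:3,3]=obs["tool_pos"]
        M=np.linalg.inv(T@np.array(s["mount"]));return K,M[:3,:3],M[:3,3]
    return K,R.from_rotvec(np.ravel(s["rvec"])).as_matrix(),np.ravel(s["tvec"])
def take(name,tag):
    o=get_obs();s=snapshot(name);K,Rm,t=cam(s,o)
    cv2.imwrite(f"pics/{tag}.png",s["image"][:,:,::-1]);np.savez(f"pics/{tag}.npz",K=K,R=Rm,t=t,im=s["image"])
    return o
def load(tag):
    d=np.load(f"pics/{tag}.npz");return d["K"],d["R"],d["t"],d["im"]
def proj(tag,P):
    K,Rm,t,_=load(tag);p=(np.atleast_2d(P)@Rm.T+t)@K.T;return p[:,:2]/p[:,2:]
def ray(tag,uv):
    K,Rm,t,_=load(tag);d=Rm.T@np.linalg.inv(K)@[uv[0],uv[1],1];return -Rm.T@t,d/np.linalg.norm(d)
def onz(tag,uv,z):
    c,d=ray(tag,uv);return c+d*(z-c[2])/d[2]
def tri(obs):
    A=np.zeros((3,3));b=np.zeros(3)
    for tag,uv in obs:
        c,d=ray(tag,uv);P=np.eye(3)-np.outer(d,d);A+=P;b+=P@c
    return np.linalg.solve(A,b)
def crop(tag,x0,y0,w,h,k,out):
    im=load(tag)[3][y0:y0+h,x0:x0+w,::-1];cv2.imwrite(f"pics/{out}.png",cv2.resize(im,None,fx=k,fy=k,interpolation=cv2.INTER_CUBIC))
E
python3 - <<'E'
from h import *
for n in ("side","top","wrist"):
    o=take(n,n+"0"); K,Rm,t,_=load(n+"0"); print(n,K[0,0],K[:2,2],-Rm.T@t,Rm[2])
print(o,hold_point_z)
E
```

```text
side 405.37887639680133 [257.67983017 195.91930738] [ 0.41361912 -0.78489849  0.60177538] [ 0.24111735  0.77514607 -0.58396147]
top 349.86815745714125 [254.44570196 197.47721644] [ 0.50342743 -0.11080581  0.71522644] [ 0.14333586  0.00776122 -0.98964367]
wrist 309.29886227773073 [248.12801045 192.24711317] [ 0.22997403 -0.63877913  0.38512338] [ 0.23716976  0.11640284 -0.96446922]
{'clock': 0.1, 'joint_pos': array([-4.76054140e+01,  2.05867553e+01,  6.40848415e-01, -1.70796025e-02,
       -7.01328268e+01, -1.65068128e+01]), 'qvel': array([-0.05297029, -0.04324095,  0.16072352,  0.00948823, -0.07371301,
        0.06996521]), 'tau': array([-4.90133272e-03, -5.84163022e+01,  2.93750149e+01,  7.01568961e+00,
        1.01316691e-02, -5.97570829e-05]), 'tool_pos': array([ 0.29451708, -0.60691292,  0.22573878]), 'orientation': array([ 1.79919949e+02, -6.97737701e-03, -1.54118037e+02]), 'force': array([-0.05073791,  0.2956882 , -0.35135251]), 'moment': array([-0.00184693,  0.04160273, -0.00131431]), 'opening': 0.08733482306072288} 0.0188
```

View pics/side0.png

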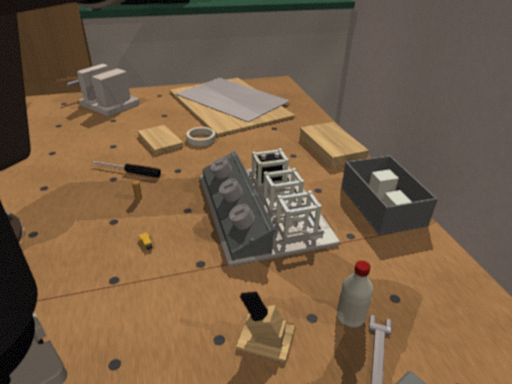

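View pics/top0.png

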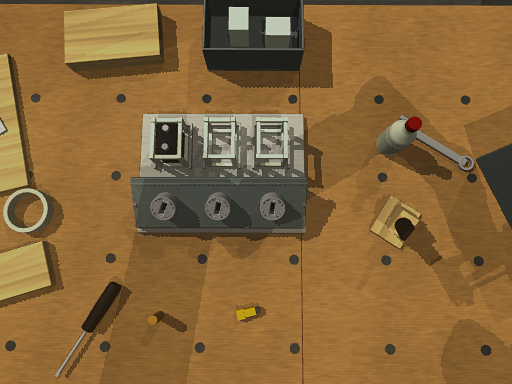

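View pics/wrist0.png

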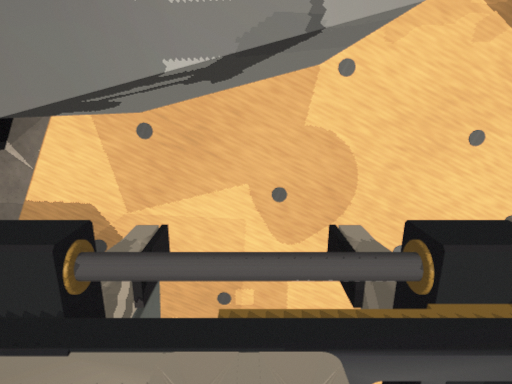

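Run:
```python
from h import *
crop("top0",120,100,200,150,4,"c1");crop("top0",350,170,110,100,6,"c2");crop("side0",190,140,160,130,5,"c3");crop("side0",220,270,100,100,6,"c4")
```

```text
(no output)
```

View pics/c1.png

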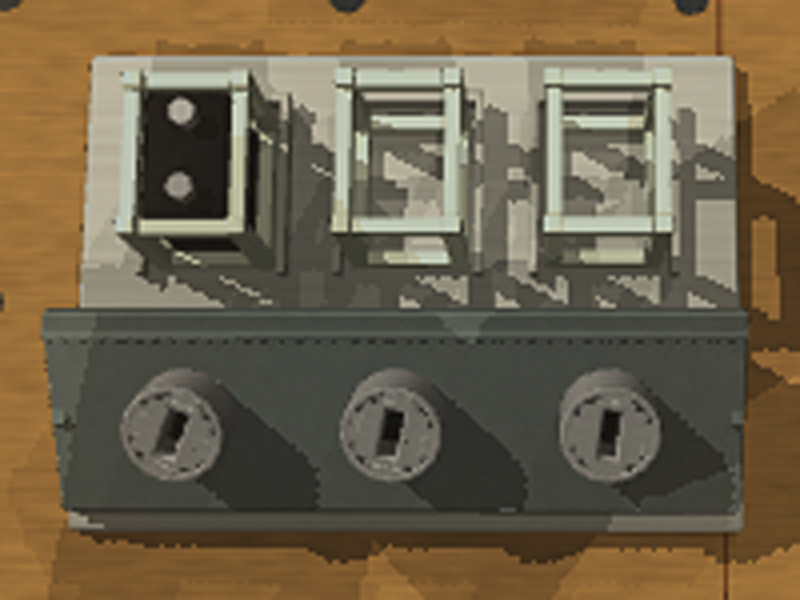

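View pics/c2.png

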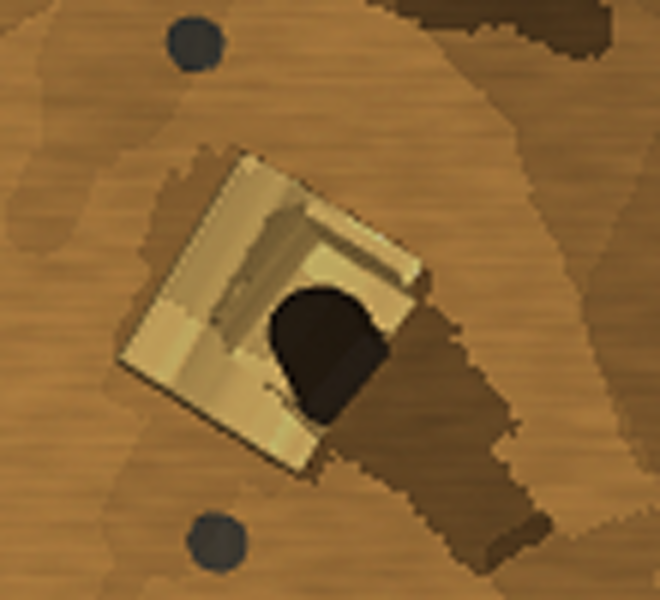

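View pics/c3.png

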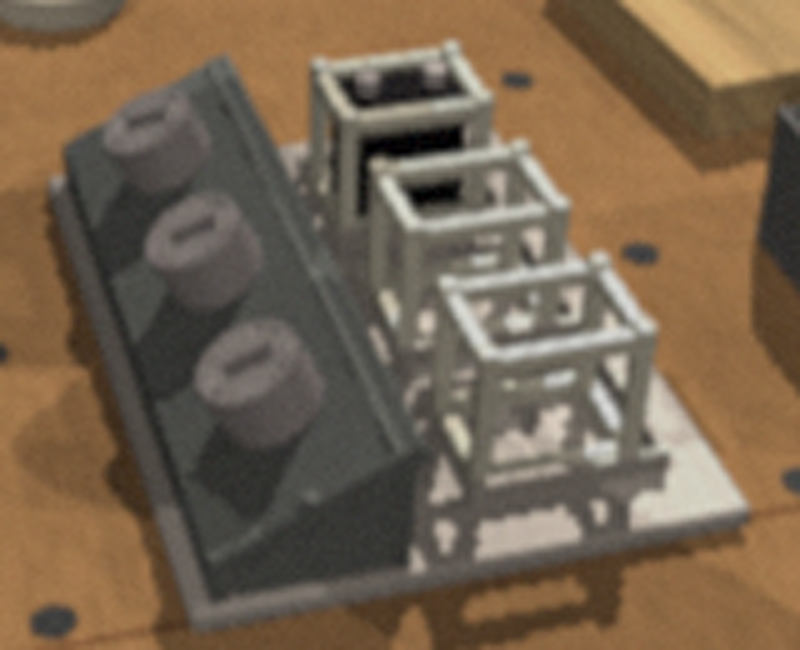

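View pics/c4.png

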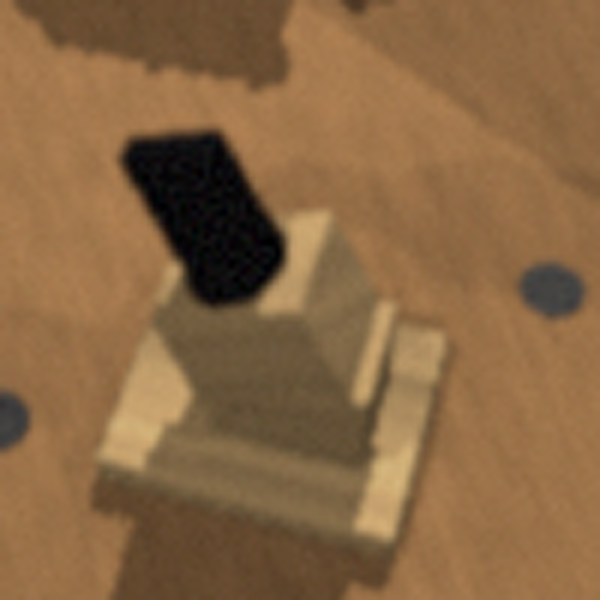

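Run:
```python
from h import *
c=lambda x,y:(350+x/6,170+y/6)
for p in [(245,152),(425,265),(305,470),(120,360)]: print(onz("top0",c(*p),0.012))
s=lambda x,y:(220+x/6,270+y/6)
print("key", tri([("top0",c(340,370)),("side0",s(200,215))]))
print(np.array(snapshot("wrist")["mount"]))
c1=lambda x,y:(120+x/4,100+y/4)
for p in [(92,57),(735,57),(742,530),(70,528)]: print(onz("top0",c1(*p),0.012))
s3=lambda x,y:(190+x/5,140+y/5)
for a,b in [((172,432),(153,118)),((391,432),(194,228)),((610,432),(248,363))]: print(tri([("top0",c1(*a)),("side0",s3(*b))]))
```

```text
[ 0.61125482 -0.38176535  0.012     ]
[ 0.57329208 -0.44004004  0.012     ]
[ 0.50501966 -0.39633476  0.012     ]
[ 0.54089623 -0.33678472  0.012     ]
key [ 0.53601221 -0.38052236  0.08131016]
[[-1.59032060e-03 -9.64436569e-01 -2.64309620e-01  7.19986710e-02]
 [ 9.99998696e-01 -1.60800851e-03 -1.49431998e-04 -2.73214590e-04]
 [-2.80894436e-04 -2.64309513e-01  9.64437868e-01 -1.59376319e-01]
 [ 0.00000000e+00  0.00000000e+00  0.00000000e+00  1.00000000e+00]]
[0.78123309 0.13086745 0.012     ]
[ 0.78258694 -0.20771074  0.012     ]
[ 0.53509    -0.20787478  0.012     ]
[0.53392763 0.12894736 0.012     ]
[0.57676327 0.06104606 0.08040235]
[ 0.57582924 -0.03906983  0.08127613]
[ 0.57622348 -0.13894636  0.07918844]
```

Emit:
jog_arm(commands=[[24, 22, 0, 0], [24, 22, 0, 0], [24, 22, 0, 0], [24, 22, 0, 0], [24, 22, 0, 0], [24, 22, 0, 0], [24, 22, 0, 0], [24, 22, 0, 0], [24, 22, 0, 0], [24, 22, 0, 0]])

```text
clock: 1.03
tool_pos: [0.5356, -0.3859, 0.2265]
orientation: [180.0, -0.0, -154.1]
force: [-0.4, -0.8, 0.8]
opening: 0.0875
```

Run:
```python
from h import *
print(take("wrist","wrist1")["tool_pos"]);crop("wrist1",0,0,512,384,1.5,"w1")
```

```text
[ 0.53559709 -0.38593284  0.22649506]
```

View pics/w1.png

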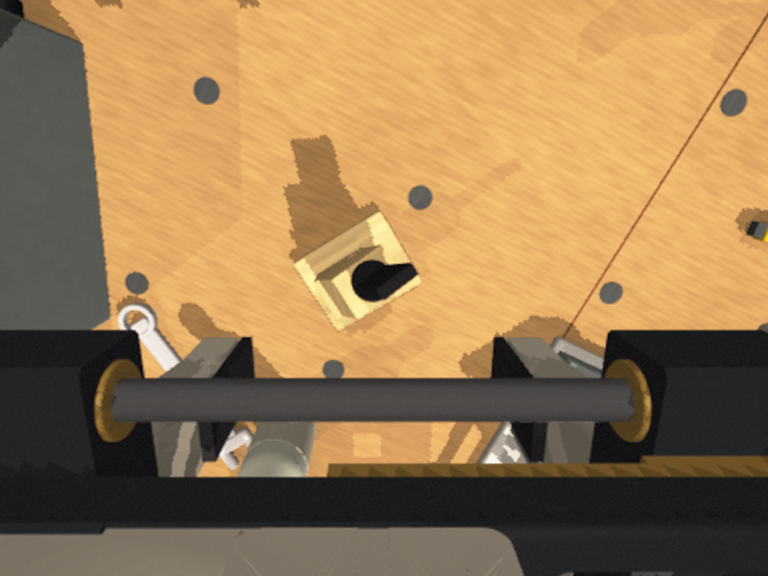

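```bash
cat >> h.py <<'E'
def keypts():
    a=np.linspace(0,2*np.pi,40,endpoint=False)
    col=np.array([[.015*np.cos(t),.015*np.sin(t),z] for t in a for z in (0,.005)])
    g=np.array([[sx*.015,sy*.005,z] for sx in(-1,1) for sy in(-1,1) for z in(.005,.047)])
    return col,g
def keypose(x,y,z,phi,lean=26):
    # z leans towards direction phi (deg) ; key -x towards lean
    return R.from_euler('ZY',[phi+180,-lean],degrees=True).as_matrix(),np.array([x,y,z])
def sil(tag,Rk,tk,S=4,win=None):
    x0,y0,w,h=win;m=np.zeros((h*S,w*S),np.uint8)
    for P in keypts():
        p=(proj(tag,P@Rk.T+tk)+.5-[x0,y0])*S
        cv2.fillConvexPoly(m,cv2.convexHull(p.astype(np.float32)).astype(np.int32),1)
    return m
E
cat > fitkey.py <<'E'
from h import *
from scipy.optimize import minimize
wins={"top0":(385,210,45,40),"side0":(232,283,45,45),"wrist1":(220,160,75,55)}
dark={}
for t,(x0,y0,w,h) in wins.items():
    im=load(t)[3][y0:y0+h,x0:x0+w].max(2)
    im=cv2.resize(im,None,fx=4,fy=4,interpolation=cv2.INTER_CUBIC)
    m=(im<55).astype(np.uint8);n,l,st,_=cv2.connectedComponentsWithStats(m);k=1+np.argmax(st[1:,4]);dark[t]=(l==k);print(t,st[k])
def cost(p,tags):
    c=0
    for t in tags:
        m=sil(t,*keypose(p[0]/1e3,p[1]/1e3,.062,p[2]),win=wins[t])>0
        c+=1-(m&dark[t]).sum()/(m|dark[t]).sum()
    return c
for tags in (["top0"],["side0"],["wrist1"],["top0","side0","wrist1"]):
    best=min((minimize(cost,[548,-388,f],args=(tags,),method="Nelder-Mead",options=dict(initial_simplex=[[548,-388,f],[556,-388,f],[548,-380,f],[548,-388,f+8]])) for f in (140,152)),key=lambda r:r.fun)
    print(tags,best.x.round(2),best.fun)
E
python3 fitkey.py
```

```text
top0 [  41   32   78   91 4672]
side0 [  35   38  106  114 7325]
wrist1 [   59    56   172   106 12459]
['top0'] [ 547.46 -382.63  141.99] 0.09261430246189917
['side0'] [ 545.9  -383.14  139.68] 0.19218887908208293
['wrist1'] [ 546.44 -382.08  152.35] 0.14347616754935
['top0', 'side0', 'wrist1'] [ 547.07 -382.26  150.28] 0.5186267254716368
```

Emit:
jog_arm(commands=[[0, 1, 0, 7], [0, 1, 0, 7], [0, 1, 0, 7], [0, 1, 0, 7], [0, 1, 0, 7], [0, 1, 0, 7], [0, 1, 0, 7], [0, 1, 0, 7], [0, 1, 0, 7], [0, 1, 0, 7]])

```text
clock: 1.92
tool_pos: [0.5345, -0.3772, 0.2263]
orientation: [180.0, 0.0, -83.8]
force: [-1.0, 0.0, 0.5]
opening: 0.0874
```

Emit:
jog_arm(commands=[[0, 0, -4, 7], [0, 0, -4, 7], [0, 0, -4, 7], [0, 0, -4, 7], [0, 0, -4, 7], [0, 0, -4, 7], [0, 0, -4, 7], [0, 0, -4, 3], [0, 0, 0, 0], [0, 0, 0, 0]])

```text
clock: 2.75
tool_pos: [0.5344, -0.3772, 0.1943]
orientation: [180.0, 0.0, -32.2]
force: [0.3, -0.6, 0.7]
opening: 0.0877
```

Run:
```python
from h import *
o=take("wrist","wrist2");print(o["tool_pos"],o["orientation"],o["joint_pos"]);crop("wrist2",0,0,512,384,1.5,"w2")
```

```text
[ 0.5344473  -0.37723529  0.19425013] [ 1.79990913e+02  4.45779142e-02 -3.22402171e+01] [-1.81679197e+01  1.98188067e+01 -4.71071955e+00 -2.22511039e-03
 -6.55159232e+01  7.59286291e+01]
```

View pics/w2.png

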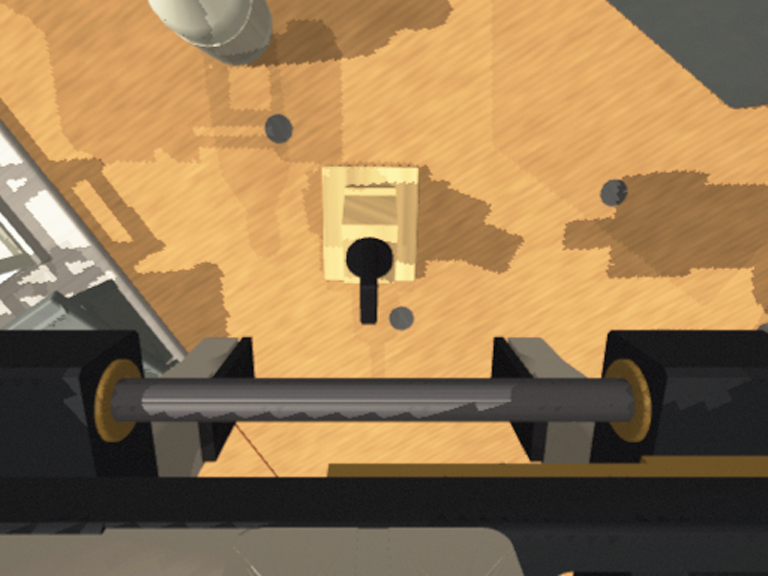

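```bash
sed -i 's/"wrist1":(220,160,75,55)/"wrist1":(220,160,75,55),"wrist2":(222,150,50,70)/; s/for tags in .*/for tags in (["wrist2"],["wrist1","wrist2","top0"]):/' fitkey.py; python3 fitkey.py
```

```text
top0 [  41   32   78   91 4672]
side0 [  35   38  106  114 7325]
wrist1 [   59    56   172   106 12459]
wrist2 [   37    35   121   226 15166]
['wrist2'] [ 545.43 -383.02  145.34] 0.1392735527809308
['wrist1', 'wrist2', 'top0'] [ 546.88 -382.65  147.12] 0.45875020934588273
```

Emit:
jog_arm(commands=[[0, 1, -15, 0], [0, 1, -15, 0], [0, 0.6, -15, 0], [0, 0, -15, 0], [0, 0, -15, 0], [0, 0, -15, 0], [0, 0, -15, 0], [0, 0, -10, 0], [0, 0, -5, 0], [0, 0, 0, 0]])

```text
clock: 3.63
tool_pos: [0.5342, -0.3745, 0.0736]
orientation: [180.0, 0.1, -32.2]
force: [0.4, -0.4, -0.1]
opening: 0.0878
```

Emit:
jog_arm(commands=[[0, 0, 0, 0], [0, 0, 0, 0], [0, 0, 0, 0], [0, 0, 0, 0], [0, 0, 0, 0], [0, 0, 0, 0], [0, 0, 0, 0], [0, 0, 0, 0], [0, 0, 0, 0], [0, 0, 0, 0]], fingers=0)

```text
clock: 4.47
tool_pos: [0.5347, -0.3746, 0.0745]
orientation: [180.0, 0.0, -32.1]
force: [0.2, -0.1, 1.1]
opening: 0.0266
```

Run:
```python
from h import *
take("side","side3");crop("side3",200,240,130,120,5,"s3");take("wrist","wrist3");print(get_obs())
```

```text
{'clock': 4.5667, 'joint_pos': array([-1.79378801e+01,  2.57101741e+01, -1.27387186e+01,  1.04761335e-03,
       -5.15562528e+01,  7.58243175e+01]), 'qvel': array([ 0.08611009,  0.06293012, -0.02984252,  0.03262042, -0.01323327,
       -0.04041288]), 'tau': array([ 3.02710987e-04, -6.02475071e+01,  2.44977486e+01,  5.75066060e+00,
        8.41136696e-02, -2.00606678e-04]), 'tool_pos': array([ 0.5346215 , -0.3746737 ,  0.07452931]), 'orientation': array([ 1.79997944e+02,  4.78790857e-03, -3.21129113e+01]), 'force': array([ 0.5650097 , -0.34157186,  0.1892236 ]), 'moment': array([-0.01846343,  0.13850653, -0.01335728]), 'opening': 0.018433749155320697}
```

View pics/s3.png

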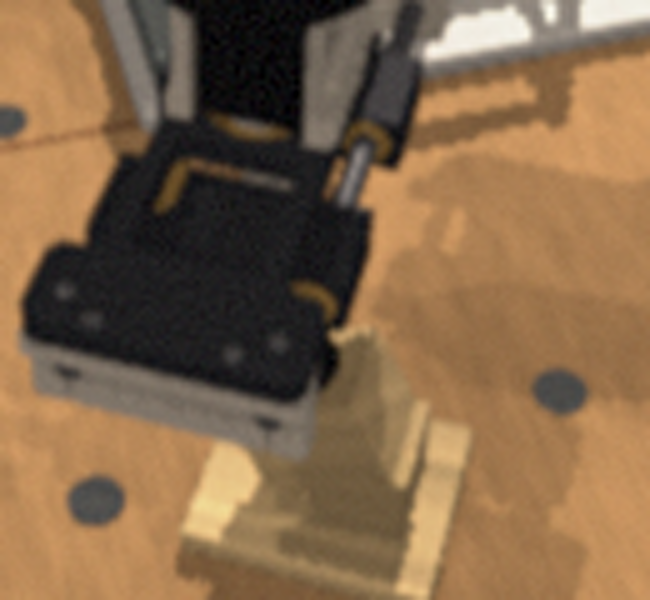

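View pics/wrist3.png

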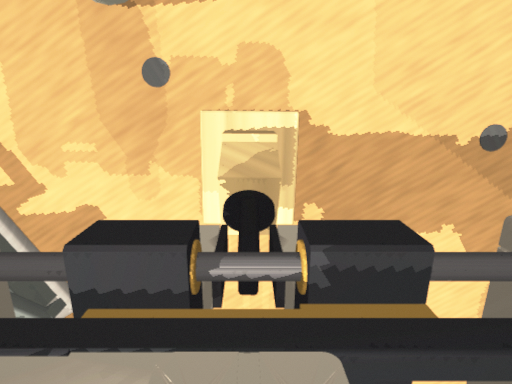

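Emit:
jog_arm(commands=[[0, 0, 0, 0], [0, 0, 0, 0], [0, 0, 0, 0], [0, 0, 0, 0], [-1.2, 0.75, 2.9, 0], [-2.4, 1.5, 5.8, 0], [-2.4, 1.5, 5.8, 0], [-2.4, 1.5, 5.8, 0], [-2.4, 1.5, 5.8, 0], [-2.4, 1.5, 5.8, 0]])

```text
clock: 5.4
tool_pos: [0.5213, -0.3662, 0.1074]
orientation: [-180.0, -0.0, -32.1]
force: [-0.4, -0.3, -0.5]
opening: 0.0097
```

Emit:
jog_arm(commands=[[-2.4, 1.5, 5.8, 0], [-2.4, 1.5, 5.8, 0], [-2.4, 1.5, 5.8, 0], [0, 0, 15, 0], [0, 0, 15, 0], [0, 0, 15, 0], [0, 0, 10, 0], [0, 0, 0, 0], [0, 0, 0, 0], [0, 0, 0, 0]])

```text
clock: 6.23
tool_pos: [0.5137, -0.3616, 0.178]
orientation: [-180.0, 0.1, -32.1]
force: [-0.4, -0.5, -1.2]
opening: 0.01
```

Run:
```python
from h import *
take("side","side4");crop("side4",170,190,160,140,5,"s4");take("wrist","wrist4");take("top","top4");o=get_obs();print(o["tool_pos"],o["orientation"],o["opening"],o["force"])
```

```text
[ 0.51379279 -0.36167832  0.17777309] [ 1.79986907e+02  9.75809060e-02 -3.21211821e+01] 0.009785754563861597 [ 0.26667606 -0.74417928 -0.87697554]
```

View pics/s4.png

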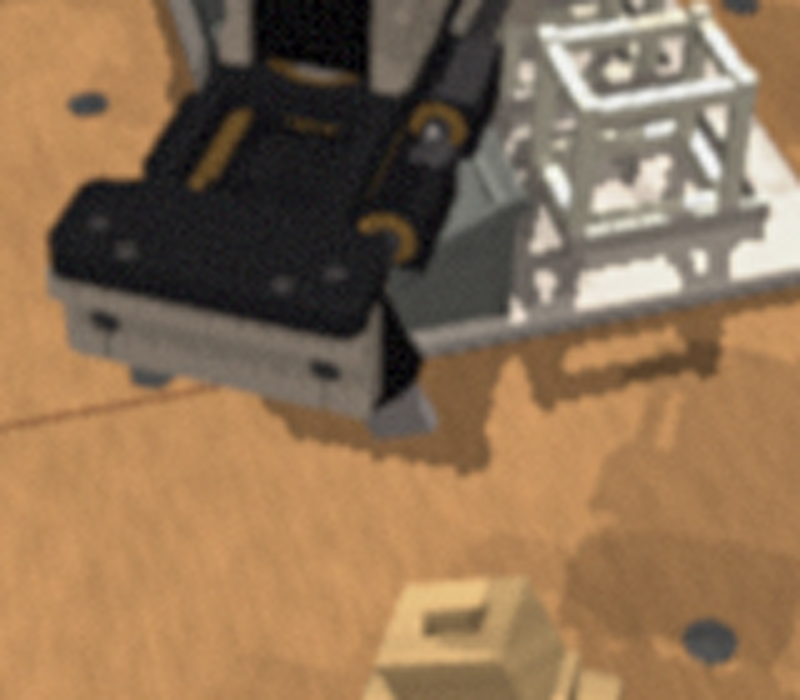

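View pics/wrist4.png

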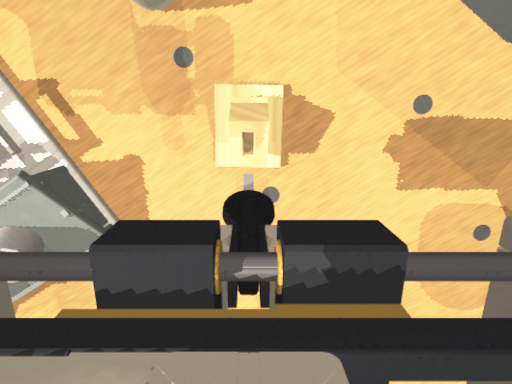

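Emit:
jog_arm(commands=[[0, 15, 0, 3.2], [2, 35, 0, 3.2], [2, 35, 0, 3.2], [2, 35, 0, 3.2], [2, 35, 0, 3.2], [2, 35, 0, 3.2], [2, 35, 0, 3.2], [2, 35, 0, 3.2], [2, 35, 0, 3.2], [2, 35, 0, 3.2]])

```text
clock: 7.22
tool_pos: [0.5318, -0.0303, 0.1785]
orientation: [180.0, 0.0, 0.0]
force: [0.9, -0.1, -1.1]
opening: 0.0098
```

Emit:
jog_arm(commands=[[2, 35, 0, 0], [2, 30, 0, 0], [0, 20, 0, 0], [0, 8, 0, 0], [0, 0, 0, 0], [0, 0, 0, 0], [0, 0, 0, 0], [0, 0, 0, 0], [0, 0, 0, 0], [0, 0, 0, 0]])

```text
clock: 8.05
tool_pos: [0.5363, 0.0603, 0.1789]
orientation: [180.0, 0.0, -0.2]
force: [-0.6, -0.0, -0.8]
opening: 0.0098
```

Run:
```python
from h import *
for n in ("side","top","wrist"): o=take(n,n+"5")
print(o["tool_pos"],o["orientation"],o["joint_pos"]);crop("wrist5",100,60,300,250,2.6,"w5");crop("side5",180,110,150,110,5,"s5")
```

```text
[0.53628002 0.06058934 0.1789015 ] [-1.79998634e+02 -3.72247590e-03 -1.58565930e-01] [ 2.72635880e+01  9.99483728e+00 -2.03667239e+01  5.81927312e-04
 -5.96345057e+01  6.25775520e+01]
```

View pics/w5.png

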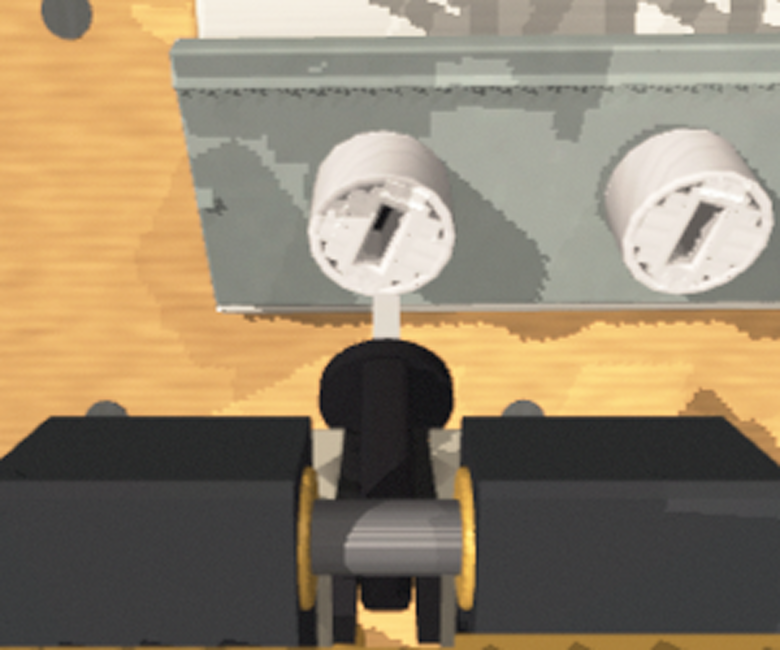

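View pics/s5.png

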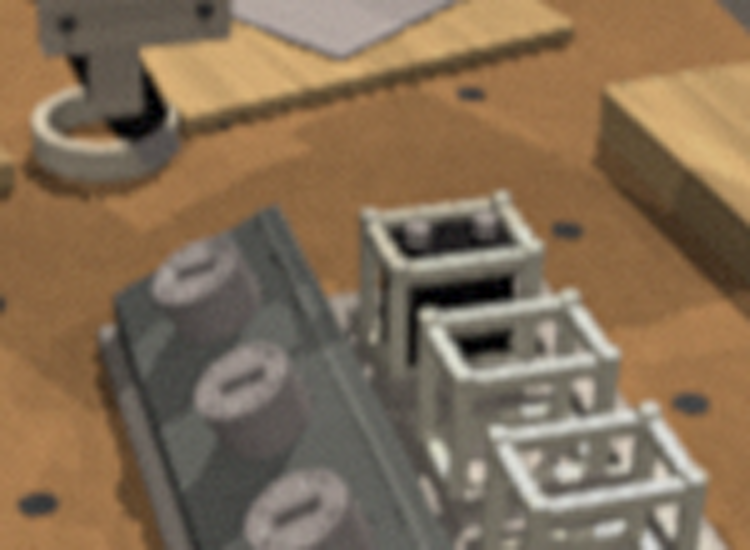

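View pics/top5.png

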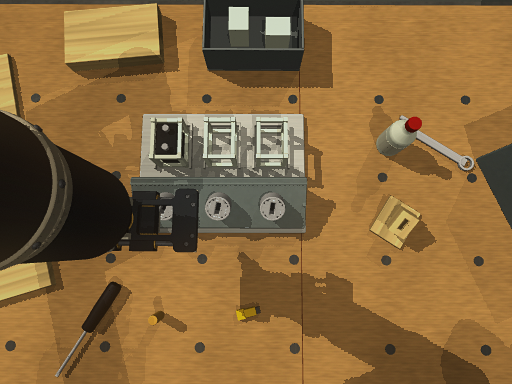

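Run:
```python
from h import *
crop("wrist5",212,104,72,76,8,"w5z")
# predicted key
o=get_obs();T=o["tool_pos"];n=np.array([-.4384,0,.8988])
O=T+[.0143,0,-.0125]
for P in (O,O-.021*n,O+.005*n): print((proj("wrist5",P)-[100,60])*2.6, (proj("side5",P)-[180,110])*5)
```

```text
[[382.09522827 381.97262204]] [[138.51663219 117.29957395]]
[[382.20640922 322.13567522]] [[159.76792909 151.25307545]]
[[382.06583167 397.79370144]] [[133.36850997 109.07434533]]
```

View pics/w5z.png

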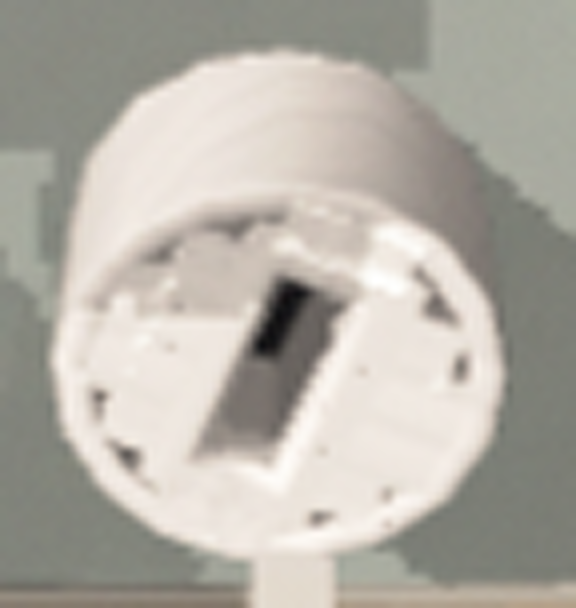

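```bash
cat > fitsw.py <<'E'
from h import *
from scipy.optimize import least_squares
def frame(th):
    eu=np.array([.8988,0,.4384]);er=np.array([0,-1,0.]);n=np.array([-.4384,0,.8988])
    x=np.cos(th)*eu+np.sin(th)*er;return x,np.cross(n,x),n
def model(p,tag,hl=12.6,hw=5.6):
    c=p[:3]/1e3;x,y,n=frame(p[3])
    cor=np.array([c+a*hl/1e3*x+b*hw/1e3*y for a,b in((1,1),(1,-1),(-1,-1),(-1,1))])
    a=np.linspace(0,2*np.pi,721);f0=frame(0)
    q=proj(tag,c+.0235*(np.cos(a)[:,None]*f0[0]+np.sin(a)[:,None]*f0[1]))
    return proj(tag,cor),np.array([q[:,0].min(),q[:,0].max(),q[:,1].min(),q[:,1].max()])
if __name__=="__main__":
    u=lambda a:np.array(a,float)/8+[212-.5+.5/8,104-.5+.5/8]
    C=u([(283,268),(362,290),(275,492),(188,465)])
    E=np.array([u((55,0))[0],u((503,0))[0],u((0,190))[1],u((0,553))[1]])
    def res(p):
        c,e=model(p,"wrist5");return np.r_[(c-C).ravel(),e-E]
    for z in (None,80.3):
        f=(lambda p:res(p)) if z is None else (lambda p:res(np.r_[p[:2],z,p[3]]))
        r=least_squares(f,[576,61,80,.4]);print(r.x.round(2),r.fun.round(2))
E
python3 fitsw.py
```

```text
[5.7079e+02 6.1600e+01 7.6160e+01 3.8000e-01] [-1.54  0.12  1.22  1.67  1.01 -0.6  -0.13 -1.04 -0.01 -0.48 -0.72  0.56]
[5.7131e+02 6.1570e+01 8.9130e+01 3.8000e-01] [-1.57 -0.07  1.39  1.54  1.03 -0.35 -0.3  -0.84 -0.46 -0.04 -1.1   0.93]
```

Run:
```python
from h import *
for uv in [(100+107/2.6,60+412/2.6),(100+522/2.6,60+412/2.6),(100+67/2.6,60+15/2.6)]: print("w",onz("wrist5",uv,0).round(4))
for uv in [(111,258),(202,259),(116,175),(121,98)]: print("t",onz("top0",uv,0).round(4))
# dots in wrist1/2 and top0/side0
for uv in [(206/1.5,90/1.5),(420/1.5,197/1.5)]: print("w1",onz("wrist1",uv,0).round(4))
for uv in [(386,260),(382,177),(391,349),(478.5,261),(294.5,259),(379,100)]: print("t",onz("top0",uv,0).round(4))
for uv in [(278/1.5,129/1.5),(401/1.5,318/1.5),(614/1.5,193/1.5)]: print("w2",onz("wrist2",uv,0).round(4))
for uv in [(220+555/6,270+290/6),(220+0/6,270+420/6)]: print("s",onz("side0",uv,0).round(4))
print("sw", (proj("wrist5",[.5765,.061,.0803])-[212,104])*8, onz("wrist5",(212+277/8,104+379/8),.0803), onz("top0",(163,208),.0803))
print(onz("side0",(190+153/5,140+118/5),.0803))
crop("top0",150,190,30,35,16,"t0z")
crop("side0",205,150,35,35,16,"s0z")
```

```text
w [0.4829 0.1846 0.    ]
w [ 0.4821 -0.0007  0.    ]
w [0.6482 0.1845 0.    ]
t [0.4818 0.1838 0.    ]
t [ 4.811e-01 -3.000e-04  0.000e+00]
t [0.6528 0.1846 0.    ]
t [0.8225 0.1846 0.    ]
w1 [ 0.479  -0.5561  0.    ]
w1 [ 0.4793 -0.37    0.    ]
t [ 0.4817 -0.3703  0.    ]
t [ 0.6515 -0.37    0.    ]
t [ 0.3117 -0.3719  0.    ]
t [ 0.481  -0.5551  0.    ]
t [ 0.4824 -0.1867  0.    ]
t [ 0.82   -0.3712  0.    ]
w2 [ 0.649  -0.3702  0.    ]
w2 [ 0.4785 -0.3702  0.    ]
w2 [ 0.4776 -0.5562  0.    ]
s [ 0.6518 -0.3723  0.    ]
s [ 0.4825 -0.372   0.    ]
sw [[278.78316358 328.72798017]] [0.57128152 0.06121446 0.0803    ] [0.57498198 0.06130725 0.0803    ]
[0.5786145  0.06115129 0.0803    ]
```

View pics/t0z.png

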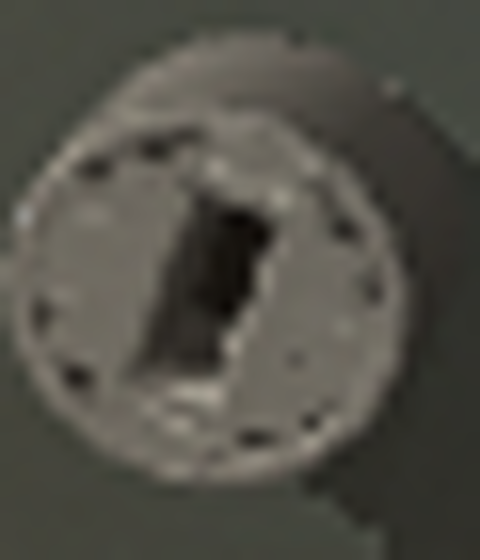

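View pics/s0z.png

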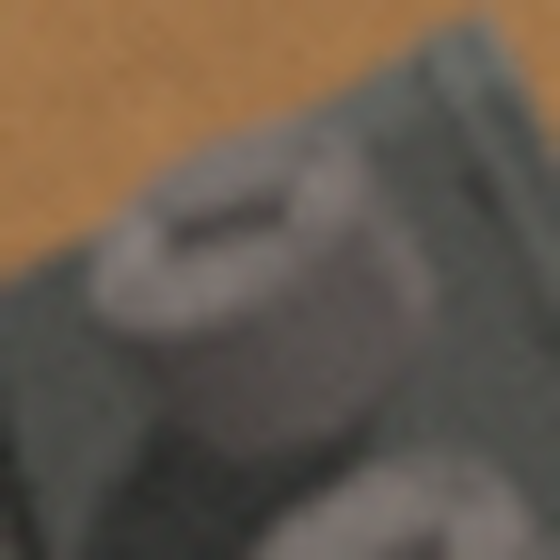

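Run:
```python
from h import *
o=get_obs();T=o["tool_pos"]
Rk,_=keypose(0,0,0,180)
O=T+[.0143,0,-.0125]
f=lambda P:(proj("wrist5",np.atleast_2d(P)@Rk.T+O)+.5-[100,60])*2.6
c,g=keypts();q=f(c);print("collar",q.min(0),q.max(0))
print("blade",f([[.01,.003,-.021],[.01,-.003,-.021],[-.01,.003,-.021],[-.01,-.003,-.021]]))
print("grip top",f([[.015,.005,.047],[.015,-.005,.047],[-.015,.005,.047],[-.015,-.005,.047]]))
crop("wrist5",205,155,90,150,4,"w5k")
```

```text
collar [315.14315214 332.37656917] [451.60635692 444.77662952]
blade [[370.51536854 290.89139595]
 [395.9473217  290.78456159]
 [371.8752962  353.96643303]
 [395.6530319  353.86942346]]
grip top [[352.73817663 513.47286498]
 [412.15920855 513.24860001]
 [357.67509194 608.8221976 ]
 [409.51262819 608.63603265]]
```

View pics/w5k.png

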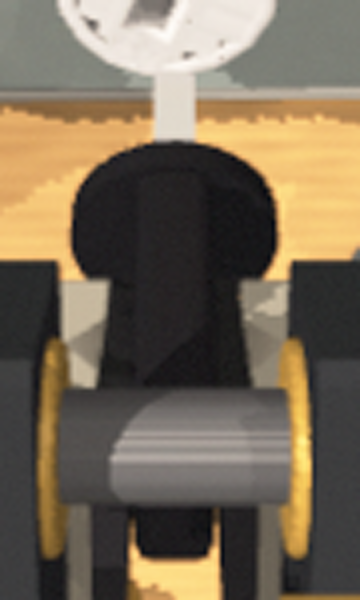

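```bash
cat >> h.py <<'E'
SW=np.array([.5718,.0614,.080]);OX,OY,OZ=.0134,-.0007,-.0125
NS=np.array([-.4384,0,.8988])
def tcp(psi,d,ref=None,lean=26):
    """TCP with blade tip d m below the mouth; blade mid-inserted point on slot axis"""
    Rz=R.from_euler('z',psi,degrees=True).as_matrix();l=np.radians(lean);n=Rz@[-np.sin(l),0,np.cos(l)]
    r=(d/2 if d>0 else 0) if ref is None else ref
    P=SW-(r if d>0 else d)*NS
    return P+(.021-(r if d>0 else 0))*n-Rz@[OX,OY,0]-[0,0,OZ]
E
python3 - <<'E'
from h import *
for psi,d in [(-22,-.02),(-22,0),(-22,.003),(-22,.006),(-15,.006),(-8,.006),(0,.006),(0,.012),(0,.021)]: print(psi,d,(tcp(psi,d)*1e3).round(1))
E
```

```text
-22 -0.02 [542.3  70.5 129.4]
-22 0 [551.1  70.5 111.4]
-22 0.003 [552.4  70.3 108.7]
-22 0.006 [553.6  70.  106. ]
-15 0.006 [552.7  67.6 106. ]
-8 0.006 [552.1  65.1 106. ]
0 0.006 [551.8  62.1 106. ]
0 0.012 [554.5  62.1 100.6]
0 0.021 [558.4  62.1  92.5]
```

Emit:
jog_arm(commands=[[1, 2, -5, -4], [1, 2, -10, -4], [1, 2, -10, -4], [1, 2, -10, -4], [1, 2, -10, -4], [1, 0, -4, -2], [0, 0, 0, 0], [0, 0, 0, 0], [0, 0, 0, 0], [0, 0, 0, 0]])

```text
clock: 9.03
tool_pos: [0.5425, 0.0711, 0.1304]
orientation: [-180.0, -0.0, -22.1]
force: [-0.3, 0.1, 0.1]
opening: 0.0098
```

Run:
```python
from h import *
for n in ("side","wrist"): o=take(n,n+"6")
print(o["tool_pos"],o["orientation"]);crop("wrist6",175,110,150,150,4,"w6");crop("side6",190,120,80,80,8,"s6")
```

```text
[0.54251205 0.07116761 0.13040479] [-1.79960978e+02 -3.69647380e-02 -2.20718512e+01]
```

View pics/w6.png

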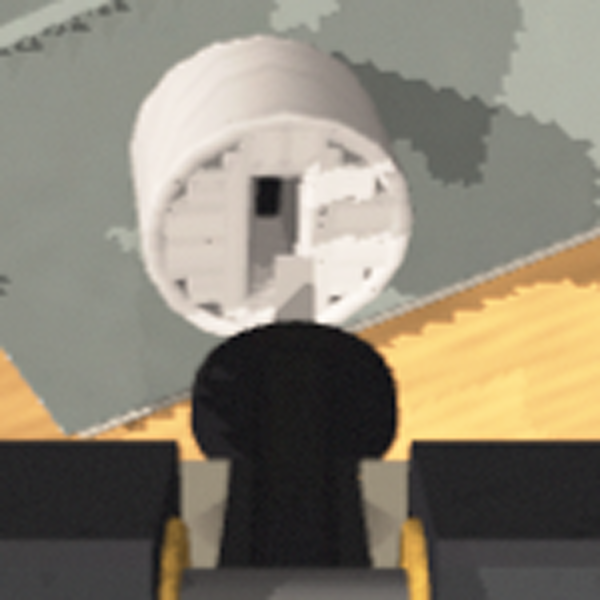

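View pics/s6.png

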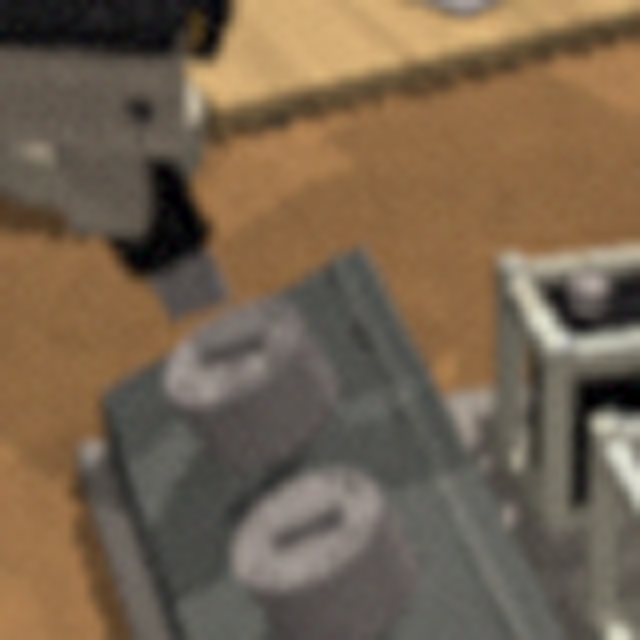

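Run:
```python
from h import *
from fitsw import frame
d=np.load("pics/wrist6.npz")
T=np.array([.54251,.07117,.13040]);psi=-22.07
Rz=R.from_euler('z',psi,degrees=True).as_matrix();Rk,_=keypose(0,0,0,180);Rk=Rz@Rk
O=T+Rz@[OX,OY,OZ]
f=lambda P,tag="wrist6",o=(175,110),k=4:(proj(tag,P)+.5-o)*k
q=f(keypts()[0]@Rk.T+O);print("collar",q.min(0),q.max(0))
B=np.array([[.01,.003,-.021],[.01,-.003,-.021],[-.01,-.003,-.021],[-.01,.003,-.021]])@Rk.T+O
print("blade",f(B).round());print("side",f(B,"side6",(190,120),8).round())
im=load("wrist6")[3][110:260,175:325,::-1];im=cv2.resize(im,None,fx=5,fy=5,interpolation=cv2.INTER_CUBIC)
for th,c in ((.38,(0,0,255)),):
    x,y,n=frame(th)
    C=np.array([SW+a*.0111*x+b*.0041*y for a,b in((1,1),(1,-1),(-1,-1),(-1,1))])
    print("slot",f(C).round(), f(C,"side6",(190,120),8).round())
    cv2.polylines(im,[f(C,k=5).astype(np.int32)],True,c)
    a=np.linspace(0,6.28,60);Q=SW+.0235*(np.cos(a)[:,None]*x+np.sin(a)[:,None]*y);cv2.polylines(im,[f(Q,k=5).astype(np.int32)],True,c)
cv2.polylines(im,[f(B,k=5).astype(np.int32)],True,(255,0,0))
cv2.polylines(im,[cv2.convexHull((f(keypts()[0]@Rk.T+O,k=5)).astype(np.int32))],True,(0,255,0))
cv2.imwrite("pics/ov6.png",im[:600])
```

```text
collar [189.28977733 319.74612629] [398.84500939 491.6946135 ]
blade [[274. 255.]
 [314. 255.]
 [313. 352.]
 [276. 352.]]
side [[227. 290.]
 [224. 299.]
 [166. 320.]
 [170. 310.]]
slot [[256. 178.]
 [304. 175.]
 [300. 282.]
 [255. 285.]] [[261. 338.]
 [257. 355.]
 [193. 374.]
 [197. 357.]]
```

View pics/ov6.png

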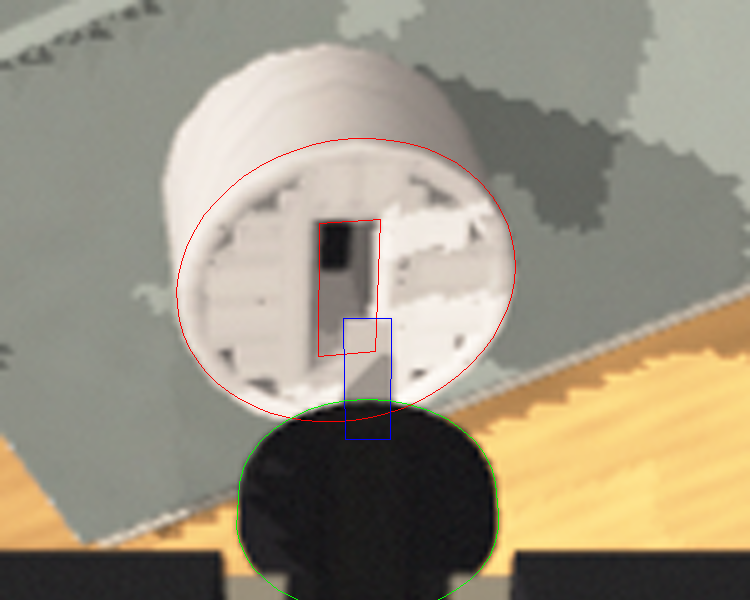

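Run:
```python
from h import *
from fitsw import frame,model
from scipy.optimize import least_squares
u5=lambda a:np.array(a,float)/8+[211.5,103.5]; u6=lambda a:np.array(a,float)/5+[174.5,109.5]
E5=np.array([u5((55,0))[0],u5((503,0))[0],u5((0,190))[1],u5((0,553))[1]])
E6=np.array([u6((179,0))[0],u6((513,0))[0],u6((0,147))[1],u6((0,425))[1]])
s5=u5((277,379))
x0=None
def res(p):
    e5=model(p,"wrist5")[1];e6=model(p,"wrist6")[1]
    return np.r_[e5-E5,e6-E6,(proj("wrist5",p[:3]/1e3)[0]-s5)]
r=least_squares(lambda p:res(np.r_[p,.38]),[571,61,80]);print(r.x.round(2),r.fun.round(2))
for z in (76,78,80,82):
    r=least_squares(lambda p:res(np.r_[p,z,.38]),[571,61]);print(z,r.x.round(2),r.cost)
```

```text
[570.76  61.74  76.93] [-0.2  -0.51 -0.57  0.82  0.28  0.12 -0.51 -0.29 -0.1   0.57]
76 [570.63  61.78] 1.0947301158649334
78 [570.91  61.69] 1.1155336448825277
80 [571.18  61.61] 1.6849541348900057
82 [571.45  61.52] 2.8323636357679045
```

Emit:
jog_arm(commands=[[1, 0, -2, 0], [1.5, 0, -4, 0], [1.5, 0, -4, 0], [1.5, 0, -4, 0], [1, -0.3, -3, 0], [0, 0, 0, 0], [0, 0, 0, 0], [0, 0, 0, 0], [0, 0, 0, 0], [0, 0, 0, 0]])

```text
clock: 9.97
tool_pos: [0.5491, 0.0708, 0.113]
orientation: [-180.0, -0.0, -22.1]
force: [2.3, -2.0, -1.1]
opening: 0.0097
```

```bash
sed -i 's/^SW=np.array(\[[^]]*\])/SW=np.array([.5710,.0618,.079])/' h.py
python3 - <<'E'
from h import *
for n in ("side","wrist"): o=take(n,n+"7")
print(o["tool_pos"],o["orientation"],o["force"]);crop("wrist7",205,130,80,80,8,"w7");crop("side7",200,130,50,50,12,"s7")
for psi,d in [(-22,-.003),(-22,0),(-22,.006)]: print(psi,d,(tcp(psi,d)*1e3).round(1))
E
```

```text
[0.54900772 0.07077616 0.11295308] [-1.79986990e+02 -2.41058025e-02 -2.21126664e+01] [ 2.39412071 -1.74547454 -0.3164852 ]
-22 -0.003 [549.   70.9 113.1]
-22 0 [550.3  70.9 110.4]
-22 0.006 [552.8  70.4 105. ]
```

View pics/w7.png

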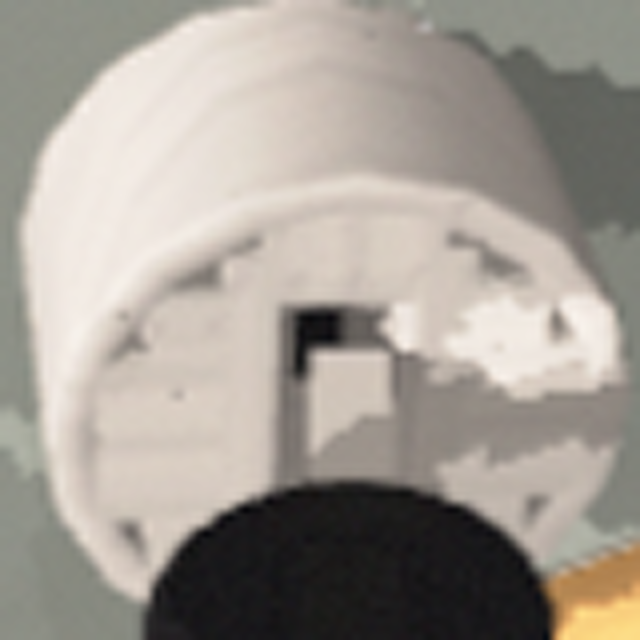

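View pics/s7.png

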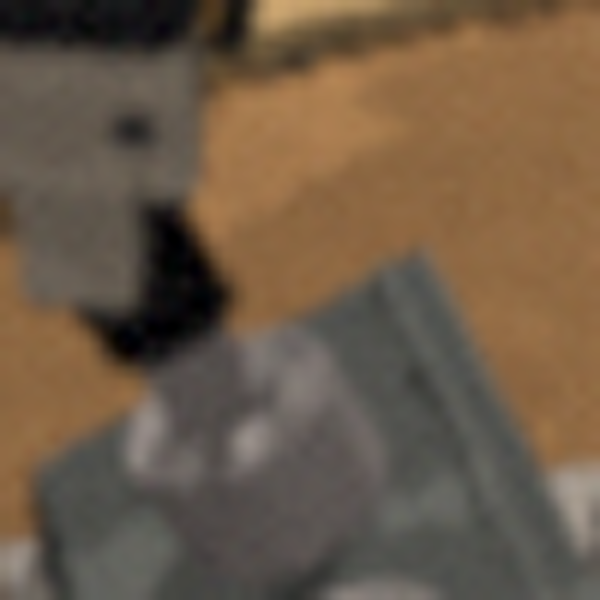

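Emit:
jog_arm(commands=[[0.7, 0, 0.5, 0], [0.7, 0, 0, 0], [0, 0, -0.5, 0], [0.3, -0.1, -0.7, 0], [0.3, -0.1, -0.7, 0], [0.3, -0.1, -0.7, 0], [0.3, -0.1, -0.7, 0], [0.3, -0.1, -0.7, 0], [0, 0, 0, 0], [0, 0, 0, 0]])

```text
clock: 10.9
tool_pos: [0.5516, 0.0703, 0.1093]
orientation: [180.0, 0.0, -22.1]
force: [0.4, -0.1, 0.4]
opening: 0.0099
```

Run:
```python
from h import *
for n in ("side","wrist"): o=take(n,n+"8")
print(o["tool_pos"],o["orientation"],o["force"],o["moment"]);crop("wrist8",205,130,80,80,8,"w8");crop("side8",200,130,50,50,12,"s8")
```

```text
[0.55159264 0.0702771  0.10926567] [ 1.79994602e+02  8.90998503e-03 -2.21148081e+01] [-0.10666156  0.6513426  -0.46000992] [-0.04799067 -0.00330045  0.00588137]
```

View pics/w8.png

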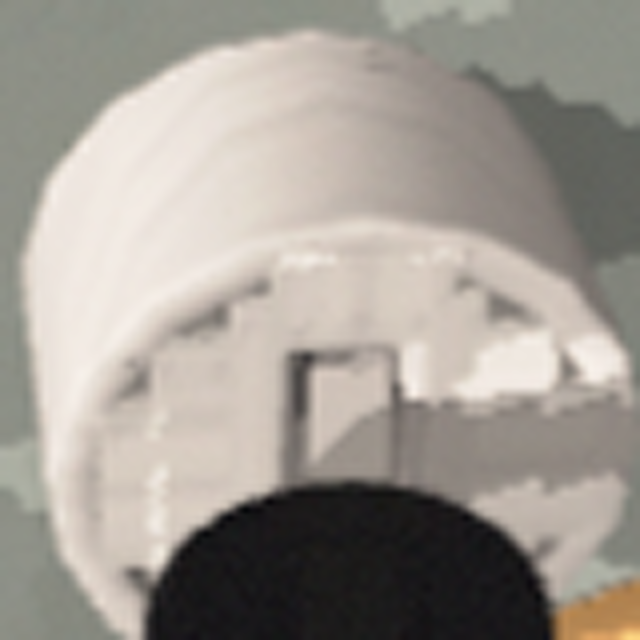

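View pics/s8.png

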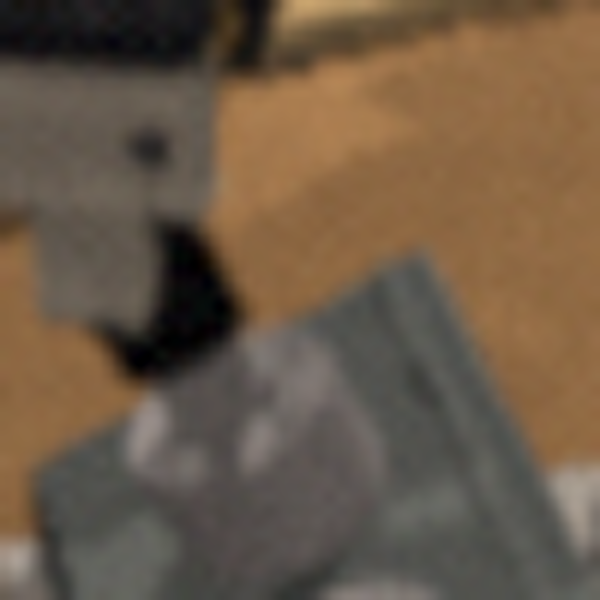

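Emit:
jog_arm(commands=[[0.4, 0.2, -0.7, 0], [0.4, 0.1, -0.7, 0], [0.4, -0.1, -0.7, 0], [0.3, -0.1, -0.6, 0], [0, 0, 0, 0], [0, 0, 0, 0], [0, 0, 0, 0], [0, 0, 0, 0], [0, 0, 0, 0], [0, 0, 0, 0]])

```text
clock: 11.83
tool_pos: [0.5531, 0.0704, 0.1067]
orientation: [180.0, 0.0, -22.1]
force: [-0.2, -0.3, -0.4]
opening: 0.0095
```

Free insertion so far. Now turn the switch back toward 0 so the key's lean matches.

Emit:
jog_arm(commands=[[-0.4, -0.95, 0, 2.75], [-0.35, -0.95, 0, 2.75], [-0.3, -0.98, 0, 2.75], [-0.25, -0.98, 0, 2.75], [-0.2, -1, 0, 2.75], [-0.15, -1, 0, 2.75], [-0.1, -1.03, 0, 2.75], [-0.05, -1.03, 0, 2.75], [0, 0, 0, 0], [0, 0, 0, 0]])

```text
clock: 12.67
tool_pos: [0.5514, 0.0623, 0.1067]
orientation: [180.0, -0.0, -0.2]
force: [0.6, -1.4, -0.9]
opening: 0.0099
```

Run:
```python
from h import *
for n in ("side","wrist"): o=take(n,n+"9")
print(o["tool_pos"],o["orientation"],o["force"],o["moment"],o["opening"]);crop("wrist9",205,130,80,80,8,"w9");crop("side9",200,130,50,50,12,"s9")
```

```text
[0.55138458 0.06227404 0.10666702] [ 1.79984878e+02  2.40693139e-03 -2.16492103e-01] [ 1.43978716 -3.0396104  -1.0907607 ] [-1.02593822 -0.24256448 -0.10269324] 0.009729918150010486
```

View pics/w9.png

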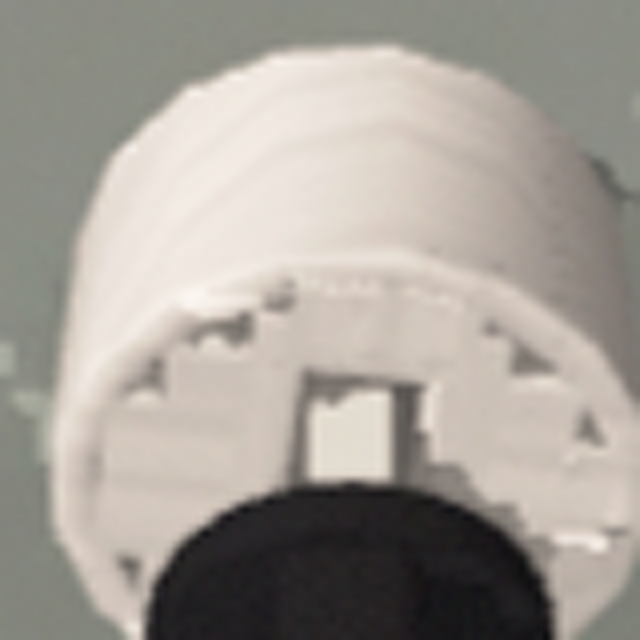

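View pics/s9.png

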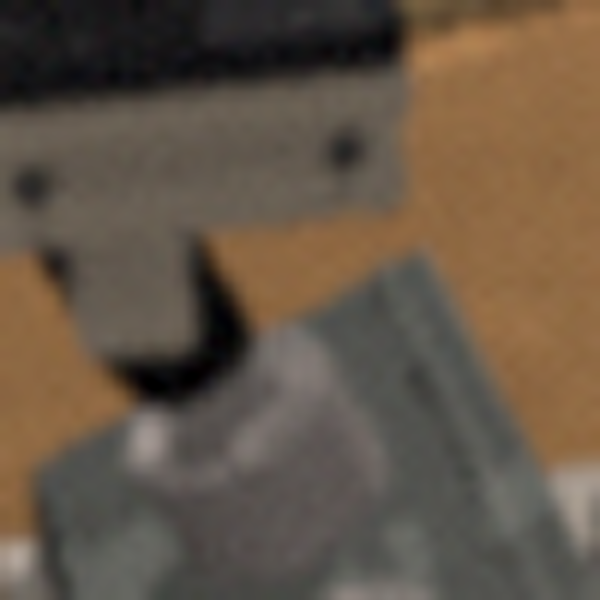

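Emit:
jog_arm(commands=[[0.3, -0.2, -0.7, 0], [0.65, -0.2, -1.35, 0], [0.65, 0, -1.35, 0], [0.65, 0, -1.35, 0], [0.65, 0, -1.35, 0], [0.65, 0, -1.35, 0], [0.65, 0, -1.35, 0], [0.65, 0, -1.35, 0], [0, 0, 0, 0], [0, 0, 0, 0]])

```text
clock: 13.6
tool_pos: [0.5564, 0.0622, 0.0962]
orientation: [-180.0, -0.0, -0.1]
force: [0.4, -1.3, -0.8]
opening: 0.0098
```

Run:
```python
from h import *
for n in ("side","wrist"): o=take(n,n+"10")
print(o["tool_pos"],o["orientation"],o["force"],o["moment"],o["opening"]);crop("wrist10",205,130,80,80,8,"w10");crop("side10",200,130,50,50,12,"s10")
```

```text
[0.55639806 0.0621369  0.09623252] [-1.79994467e+02 -9.06629067e-03 -1.20629863e-01] [ 1.6625768  -1.39252452 -0.61666704] [-0.66462038 -0.59960531 -0.06941768] 0.01016460918905826
```

View pics/w10.png

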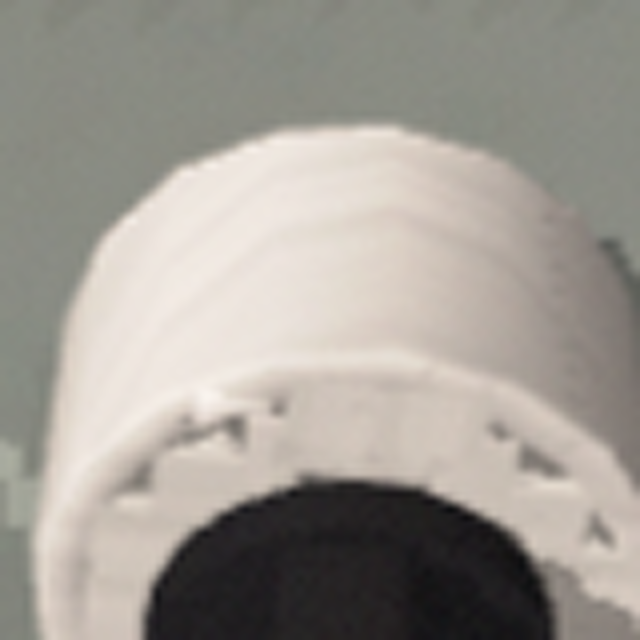

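View pics/s10.png

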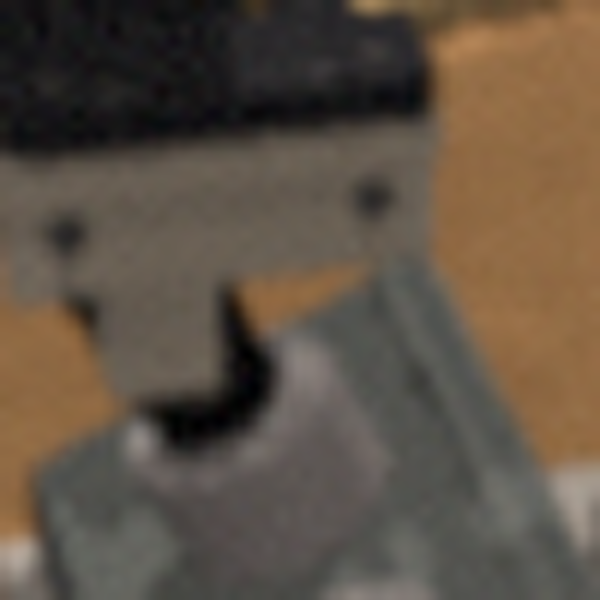

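Emit:
jog_arm(commands=[[0.2, 0, -0.45, 0], [0.2, 0, -0.45, 0], [0.2, 0, -0.45, 0], [0.2, 0, -0.45, 0], [0.2, 0, -0.45, 0], [0.2, 0, -0.45, 0], [0.2, 0, -0.45, 0], [0.2, 0, -0.45, 0], [0, 0, 0, 0], [0, 0, 0, 0]])

```text
clock: 14.53
tool_pos: [0.5574, 0.0621, 0.0944]
orientation: [180.0, 0.0, -0.1]
force: [-8.7, -0.4, 18.8]
opening: 0.0098
```

Run:
```python
from h import *
for n in ("side","wrist"): o=take(n,n+"11")
print(o["tool_pos"],o["force"]);crop("wrist11",195,130,110,90,7,"w11");crop("side11",200,130,50,50,12,"s11")
```

```text
[0.55735986 0.06205549 0.09436673] [-7.86228729e+00 -1.23836571e-02  1.75232561e+01]
```

View pics/w11.png

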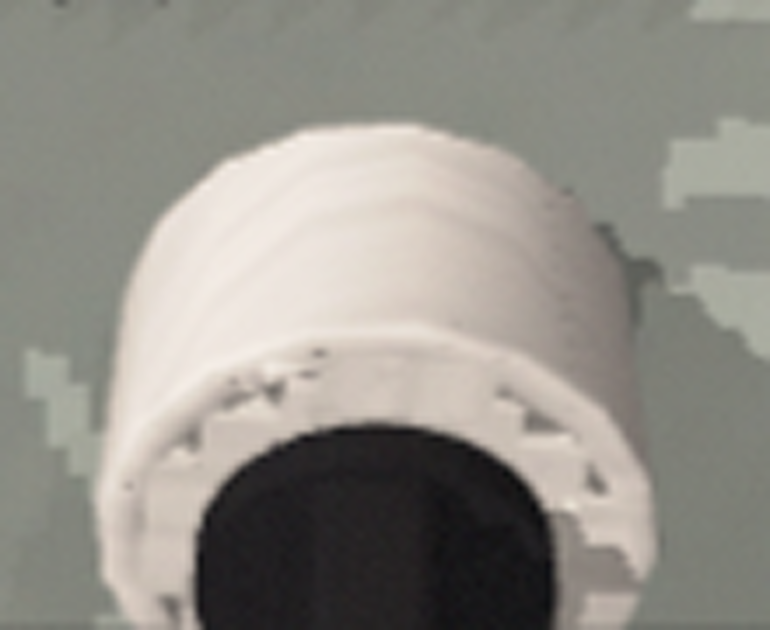

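View pics/s11.png

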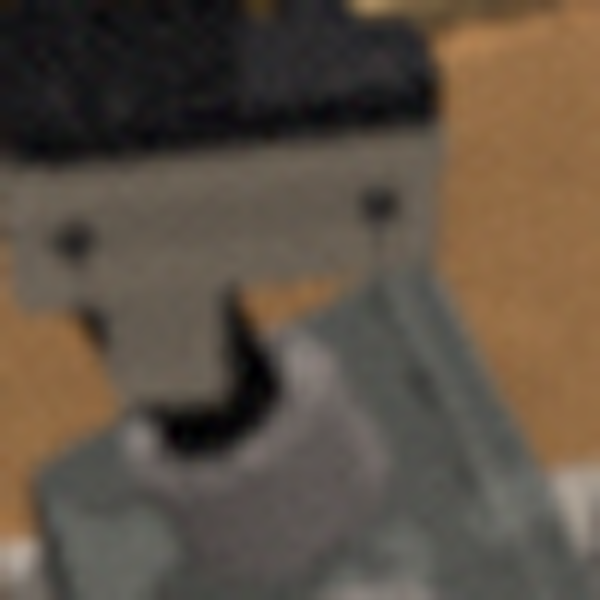

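```bash
cat > wr.py <<'E'
import numpy as np
s=np.linspace(-1,1,41)
pts=[]
for z in np.linspace(5,47,85):
    for a in s: pts+= [(15*a,5,z),(15*a,-5,z)]
    for b in np.linspace(-5,5,11): pts+=[(15,b,z),(-15,b,z)]
pts=np.array(pts)
eu=np.array([.8988,0,.4384]);er=np.array([0,-1,0.]);n=np.array([-.4384,0,.8988])
def world(th):
    x=np.cos(th)*eu+np.sin(th)*er;y=np.cross(n,x);return pts@np.array([x,y,n])
def need(th,psi,cx=-13.4,cy=0,zt=12.5,hw=9.5):
    P=world(np.radians(th))-[cx,cy,0];p=np.radians(psi)
    v=P[:,0]*np.cos(p)+P[:,1]*np.sin(p);u=-P[:,0]*np.sin(p)+P[:,1]*np.cos(p)
    m=(abs(v)<hw)&(P[:,2]>zt);return 2*abs(u[m]).max()
if __name__=="__main__":
  for zt in (12.5,):
    for psi in range(0,-176,-15):
        ths=np.arange(max(0,-psi-45),min(-psi+45,160),1)
        nd=np.array([need(t,psi,zt=zt) for t in ths]);k=nd.argmin()
        out=[]
        for g in (12,14,16,20,24,26,28,32):
            ok=ths[nd<=g];out.append(f"{g}:{ok.min()}-{ok.max()}" if len(ok) else f"{g}:-")
        print(psi,"min",nd[k].round(1),"@",ths[k]," ".join(out))
E
python3 wr.py
```

```text
0 min 10.0 @ 0 12:0-3 14:0-7 16:0-11 20:0-20 24:0-30 26:0-36 28:0-43 32:0-44
-15 min 14.0 @ 14 12:- 14:14-14 16:0-18 20:0-26 24:0-35 26:0-40 28:0-45 32:0-59
-30 min 17.8 @ 29 12:- 14:- 16:- 20:13-33 24:0-41 26:0-46 28:0-51 32:0-62
-45 min 21.2 @ 45 12:- 14:- 16:- 20:- 24:27-50 26:19-55 28:13-59 32:2-70
-60 min 23.6 @ 62 12:- 14:- 16:- 20:- 24:60-62 26:49-67 28:42-71 32:30-78
-75 min 25.2 @ 76 12:- 14:- 16:- 20:- 24:- 26:73-78 28:66-83 32:55-91
-90 min 25.7 @ 90 12:- 14:- 16:- 20:- 24:- 26:89-91 28:84-96 32:74-106
-105 min 25.2 @ 104 12:- 14:- 16:- 20:- 24:- 26:102-107 28:97-114 32:89-125
-120 min 23.6 @ 118 12:- 14:- 16:- 20:- 24:118-120 26:113-131 28:109-138 32:102-150
-135 min 21.2 @ 135 12:- 14:- 16:- 20:- 24:130-153 26:125-159 28:121-159 32:110-159
-150 min 17.8 @ 151 12:- 14:- 16:- 20:147-159 24:139-159 26:134-159 28:129-159 32:118-159
-165 min 17.5 @ 159 12:- 14:- 16:- 20:154-159 24:145-159 26:140-159 28:135-159 32:121-159
```

Run:
```python
from wr import *
for psi in range(0,-181,-20):
    ths=np.arange(max(0,-psi-45),min(-psi+45,160),1)
    nd=np.array([need(t,psi,cx=-14.1,zt=16) for t in ths])
    print(psi,nd.min().round(1),[f"{g}:{ths[nd<=g].min()}-{ths[nd<=g].max()}" for g in (16,18,20,22,24,26,28) if (nd<=g).any()])
```

```text
0 10.0 ['16:0-11', '18:0-16', '20:0-20', '22:0-25', '24:0-30', '26:0-36', '28:0-43']
-20 14.7 ['16:8-21', '18:0-25', '20:0-29', '22:0-33', '24:0-38', '26:0-43', '28:0-48']
-40 19.0 ['20:32-41', '22:22-45', '24:14-49', '26:8-54', '28:3-58']
-60 22.0 ['24:52-66', '26:45-70', '28:38-74']
-80 23.5 ['24:79-82', '26:73-87', '28:67-92']
-100 23.5 ['24:98-101', '26:93-107', '28:88-113']
-120 22.0 ['24:114-128', '26:110-135', '28:106-142']
-140 19.0 ['20:139-148', '22:135-158', '24:131-159', '26:126-159', '28:122-159']
-160 15.8 ['16:159-159', '18:155-159', '20:151-159', '22:147-159', '24:142-159', '26:137-159', '28:132-159']
-180 20.1 ['22:155-159', '24:150-159', '26:144-159', '28:137-159']
```

Emit:
jog_arm(commands=[[0, 0, 0, 0], [0, 0, 0, 0], [0, 0, 0, 0], [0, 0, 0, 0], [0, 0, 0, 0], [-0.3, 0, 1.4, 0], [-0.3, 0, 1.4, 0], [-0.3, 0, 1.3, 0], [-0.4, 0, 1.3, 0], [0, 0, 0, 0]], fingers=26)

```text
clock: 15.47
tool_pos: [0.5566, 0.0621, 0.0987]
orientation: [-180.0, -0.0, -0.1]
force: [-0.8, -0.0, 0.3]
opening: 0.0257
```

Run:
```python
from h import *
for n in ("side","wrist"): o=take(n,n+"12")
print(o["tool_pos"],o["orientation"],o["force"],o["opening"],o["joint_pos"]);crop("wrist12",150,130,200,150,4,"w12");crop("side12",190,120,60,60,10,"s12")
```

```text
[0.55662794 0.06215401 0.09859818] [-1.79985907e+02 -2.82111323e-02 -1.14033034e-01] [ 0.22429101  0.08728881 -0.01547883] 0.025950513103117932 [ 2.63973430e+01  1.65672596e+01 -2.35602254e+01 -2.36128886e-05
 -4.98409797e+01  6.34886426e+01]
```

View pics/w12.png

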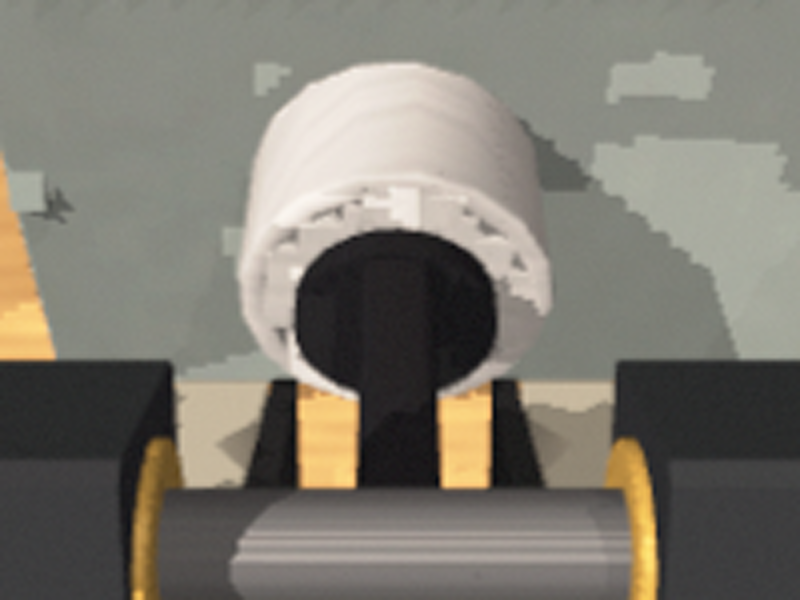

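View pics/s12.png

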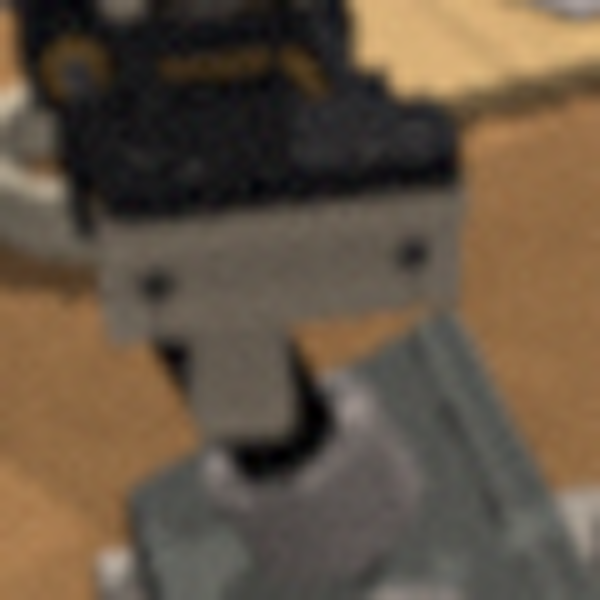

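Emit:
jog_arm(commands=[[0, 0, 0, -5], [0, 0, 0, -6], [0, 0, 0, -6], [0, 0, 0, -6], [0, 0, 0, -6], [0, 0, 0, -6], [0, 0, 0, -6], [0, 0, 0, -5], [0, 0, 0, -4], [0, 0, 0, 0]], fingers=27)

```text
clock: 16.4
tool_pos: [0.5568, 0.0624, 0.0985]
orientation: [-179.9, -0.0, -50.3]
force: [0.7, 2.2, -0.5]
opening: 0.0273
```

Run:
```python
from h import *
for n in ("side","wrist"): o=take(n,n+"13")
print(o["tool_pos"],o["orientation"],o["force"],o["moment"],o["opening"]);crop("wrist13",150,130,200,150,4,"w13");crop("side13",190,120,60,60,10,"s13")
```

```text
[0.55678106 0.06236255 0.09842613] [-1.79960712e+02 -4.14258934e-03 -5.00292694e+01] [-0.56723063  1.72038721  0.14730462] [0.50867971 0.0383364  0.09656289] 0.02716270249683628
```

View pics/w13.png

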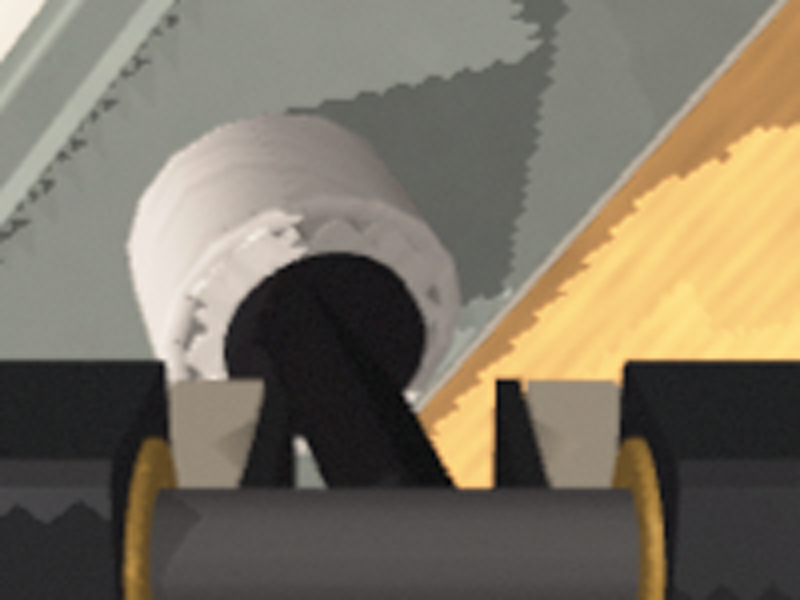

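View pics/s13.png

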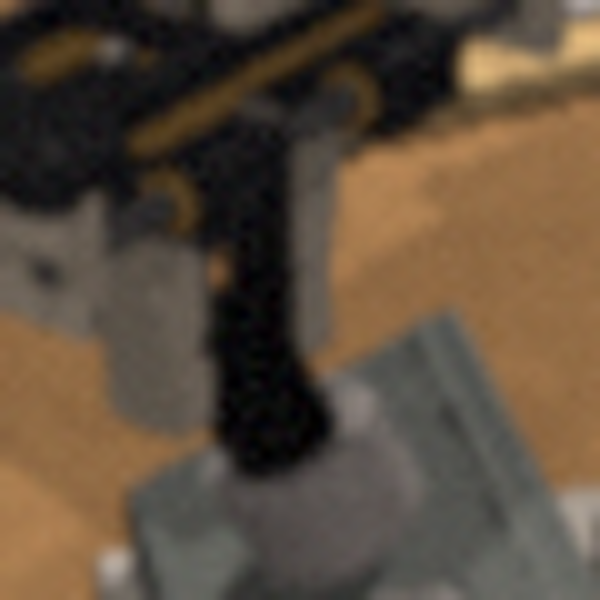

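Turning with the fingers as a loose wrench works, key stays home. Continue.

Emit:
jog_arm(commands=[[0, 0, 0, -5], [0, 0, 0, -5], [0, 0, 0, -5], [0, 0, 0, -5], [0, 0, 0, -5], [0, 0, 0, -5], [0, 0, 0, -5], [0, 0, 0, -5], [0, 0, 0, 0], [0, 0, 0, 0]], fingers=28)

```text
clock: 17.33
tool_pos: [0.5574, 0.0626, 0.0988]
orientation: [-179.9, 0.0, -89.8]
force: [2.2, 2.5, 2.5]
opening: 0.0282
```

Run:
```python
from h import *
for n in ("side","wrist"): o=take(n,n+"14")
print(o["tool_pos"],o["orientation"],o["force"],o["moment"],o["opening"]);crop("wrist14",150,130,200,150,4,"w14");crop("side14",190,120,60,60,10,"s14")
```

```text
[0.55729602 0.06252874 0.09871957] [-1.79909106e+02  3.57771041e-02 -8.98532772e+01] [2.02163019 3.51397584 2.04265751] [ 1.25682992 -0.74487115  0.1185965 ] 0.027921380555120404
```

View pics/w14.png

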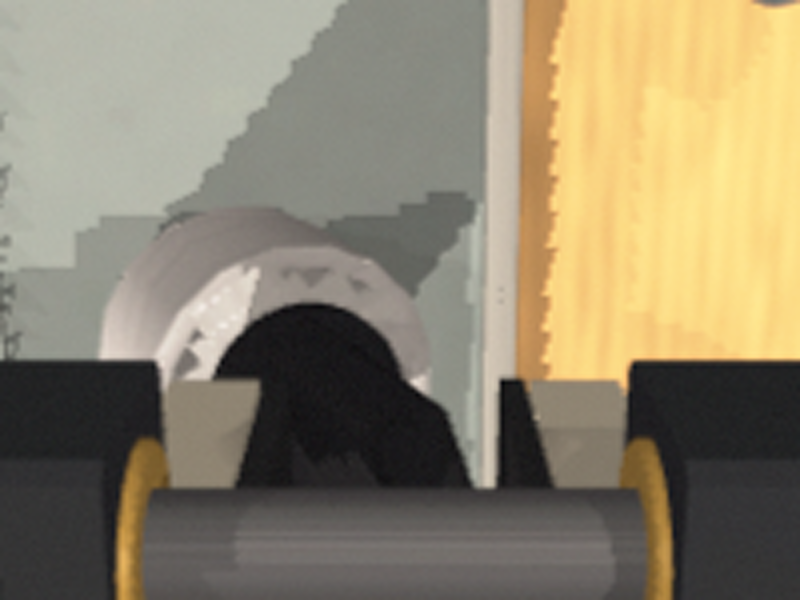

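View pics/s14.png

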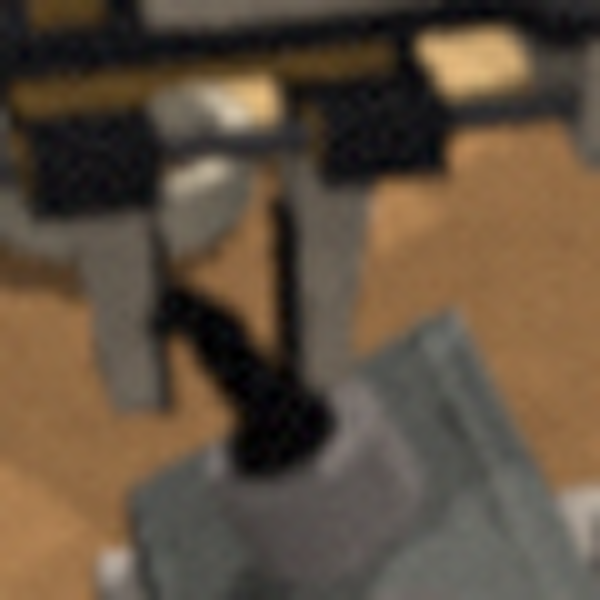

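Emit:
jog_arm(commands=[[-0.3, 0, 0.3, -5], [0, 0, 0, -5], [0, 0, 0, -5], [0, 0, 0, -5], [0, 0, 0, -5], [0, 0, 0, -5], [0, 0, 0, -5], [0, 0, 0, -5], [0, 0, 0, 0], [0, 0, 0, 0]], fingers=28)

```text
clock: 18.27
tool_pos: [0.5561, 0.0616, 0.0986]
orientation: [-180.0, -0.0, -129.9]
force: [1.6, -0.8, 2.4]
opening: 0.028
```

Run:
```python
from h import *
for n in ("side","wrist"): o=take(n,n+"15")
print(o["tool_pos"],o["orientation"],o["force"],o["moment"],o["opening"]);crop("wrist15",150,130,200,150,4,"w15");crop("side15",190,120,60,60,10,"s15")
```

```text
[0.55607    0.06161123 0.09858845] [-1.79996070e+02 -4.08791311e-02 -1.29877703e+02] [ 2.00837461 -1.34771791  1.25364118] [-0.42532005 -0.57417036  0.03214273] 0.02756813655889223
```

View pics/w15.png

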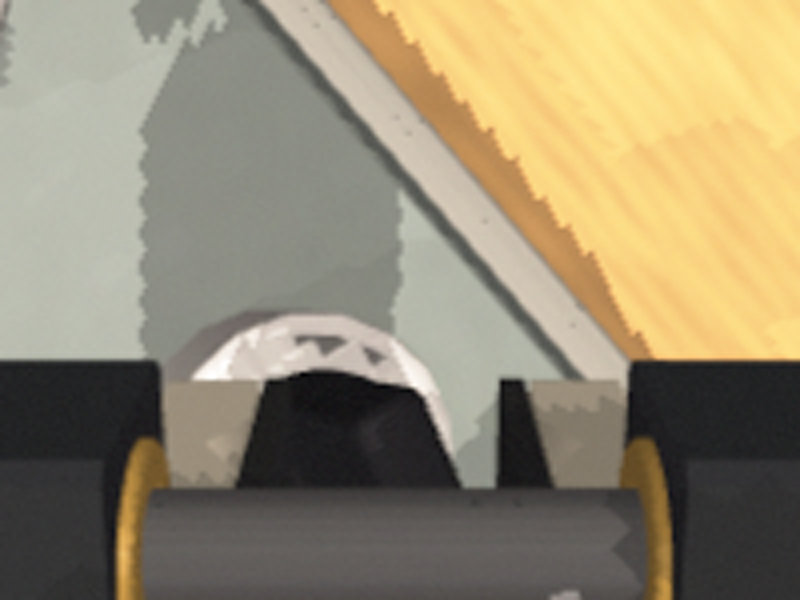

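View pics/s15.png

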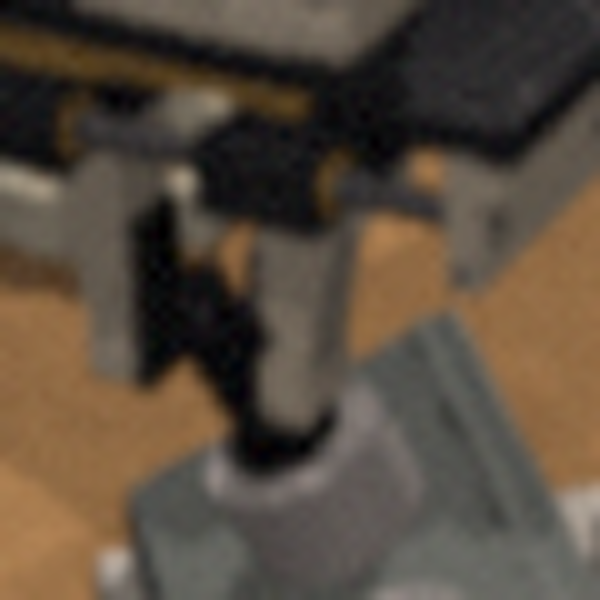

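Emit:
jog_arm(commands=[[0.3, 0.3, 0, -5], [0, 0, 0, -5], [0, 0, 0, -5], [0, 0, 0, -5], [0, 0, 0, -4], [0, 0, 0, -3], [0, 0, 0, -3], [0, 0, 0, 0], [0, 0, 0, 0], [0, 0, 0, 0]], fingers=25)

```text
clock: 19.2
tool_pos: [0.556, 0.0621, 0.0983]
orientation: [180.0, -0.1, -160.0]
force: [0.1, -0.8, -0.2]
opening: 0.025
```

Emit:
jog_arm(commands=[[0, 0, 0, 0], [0, 0, 0, 0], [0, 0, 0, 0], [0, 0, 0, 0], [0, 0, 0, -2], [0, 0, 0, -2], [0, 0, 0, -2], [0, 0, 0, 0], [0, 0, 0, 0], [0, 0, 0, 0]], fingers=20)

```text
clock: 20.03
tool_pos: [0.5565, 0.0624, 0.0985]
orientation: [180.0, -0.0, -166.0]
force: [0.2, -0.7, -0.2]
opening: 0.0202
```

Run:
```python
from h import *
for n in ("side","wrist"): o=take(n,n+"16")
print(o["tool_pos"],o["orientation"],o["force"],o["moment"],o["opening"],o["joint_pos"]);crop("wrist16",150,130,200,150,4,"w16");crop("side16",190,120,60,60,10,"s16")
```

```text
[0.55650031 0.06241547 0.09856354] [ 1.79994690e+02 -8.26407919e-04 -1.66058182e+02] [ 0.06894546 -0.88461692 -0.62507288] [-0.40079208 -0.06701482  0.0289941 ] 0.02016920694237891 [ 2.64251827e+01  1.65786810e+01 -2.35459730e+01 -7.01420335e-03
 -4.98750052e+01 -1.02478844e+02]
```

View pics/w16.png

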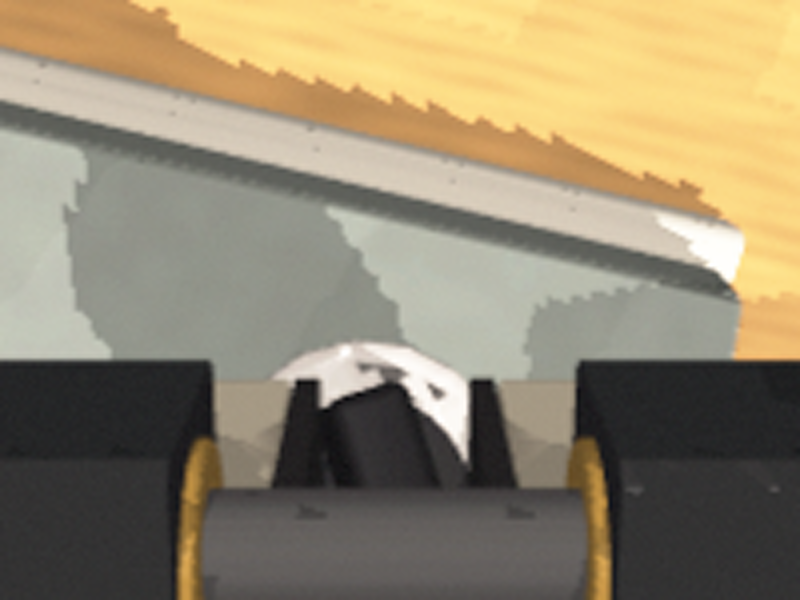

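View pics/s16.png

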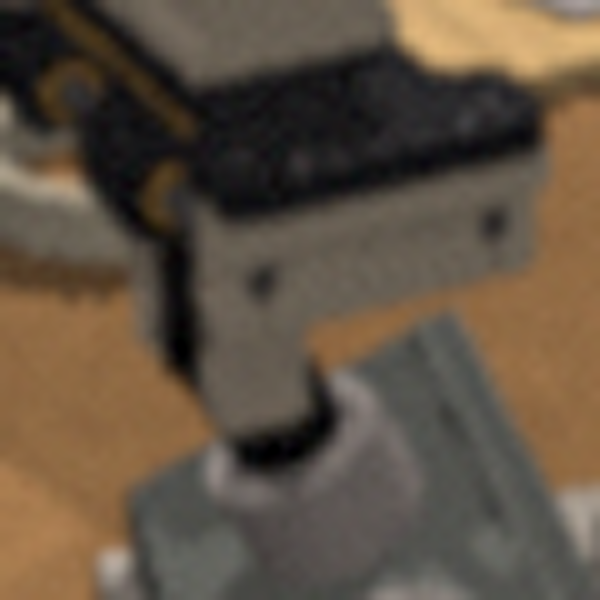

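Emit:
jog_arm(commands=[[0, 0, 0, -2], [0, 0, 0, -2], [0, 0, 0, -2], [0, 0, 0, -2], [0, 0, 0, -2], [0, 0, 0, 0], [0, 0, 0, 0], [0, 0, 0, 0], [0, 0, 0, 0], [0, 0, 0, 0]], fingers=18)

```text
clock: 20.97
tool_pos: [0.5567, 0.0624, 0.0987]
orientation: [180.0, 0.0, -176.1]
force: [1.3, -1.2, -0.7]
opening: 0.0184
```

Run:
```python
from h import *
for n in ("wrist",): o=take(n,n+"17")
print(o["tool_pos"],o["orientation"],o["force"],o["moment"],o["opening"],o["joint_pos"][5]);crop("wrist17",150,130,200,150,4,"w17")
```

```text
[0.55671896 0.0624098  0.0987102 ] [ 1.79999883e+02  2.11143250e-02 -1.76069618e+02] [ 1.26805898 -1.2445972  -0.72130101] [-0.66567014 -0.78860133  0.16443348] 0.01838534704813728 -112.49994924489732
```

View pics/w17.png

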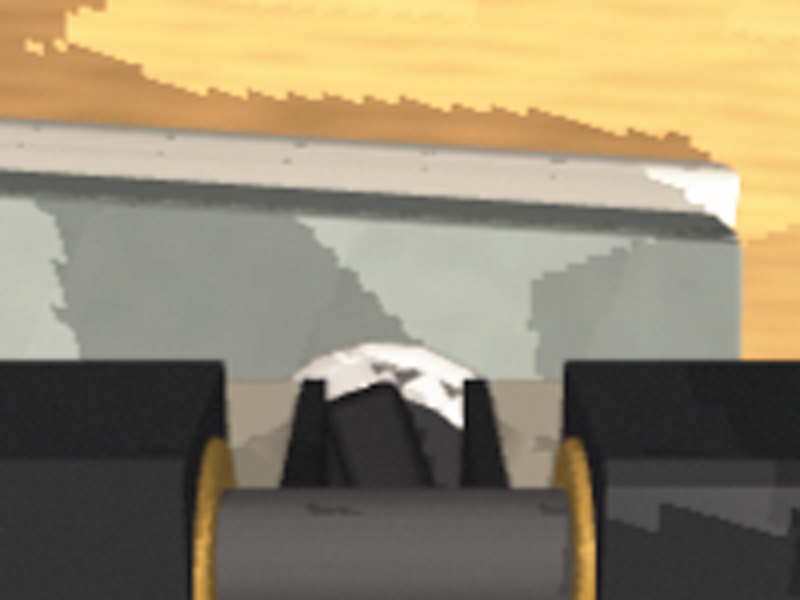

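Emit:
jog_arm(commands=[[0, 0, 0, 0], [0, 0, 0, 0], [0, 0, 0, 0], [0, 0, 0, 0], [0, 0, 0, 0], [0, 0, 0, 0], [0, 0, 0, 0], [0, 0, 0, 0], [0, 0, 0, 0], [0, 0, 0, 0]], fingers=13)

```text
clock: 21.85
tool_pos: [0.5567, 0.0622, 0.0987]
orientation: [-180.0, 0.0, -176.1]
force: [2.7, -4.5, -1.2]
opening: 0.0159
```

Run:
```python
from h import *
for n in ("wrist","side"): o=take(n,n+"18")
print(o["tool_pos"],o["orientation"],o["force"],o["moment"],o["opening"],o["joint_pos"][5]);crop("wrist18",150,130,200,150,4,"w18");crop("side18",190,120,60,60,10,"s18")
from wr import need
for p in (-170,-176): print([(t,need(t,p,cx=-14.1,zt=16.8).round(1)) for t in (140,144,147,149,152)])
```

```text
[0.55668477 0.06219205 0.09865692] [-1.79983536e+02  1.13773874e-02 -1.76103492e+02] [ 1.75128359 -4.20019433 -0.86711552] [-2.04094185 -1.42228798  0.45893925] 0.016087574216925058 -112.53235227038058
[(140, np.float64(26.2)), (144, np.float64(24.7)), (147, np.float64(23.5)), (149, np.float64(22.7)), (152, np.float64(21.4))]
[(140, np.float64(26.7)), (144, np.float64(25.4)), (147, np.float64(24.3)), (149, np.float64(23.6)), (152, np.float64(22.4))]
```

View pics/w18.png

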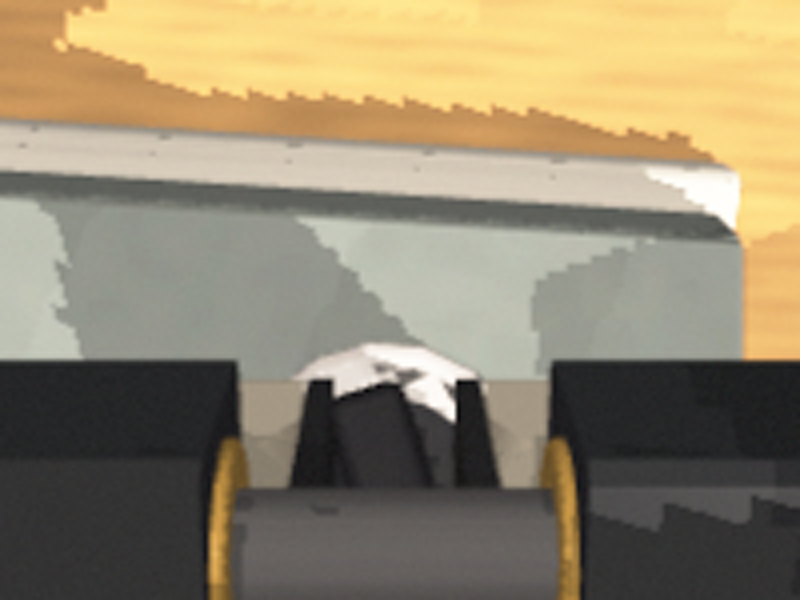

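View pics/s18.png

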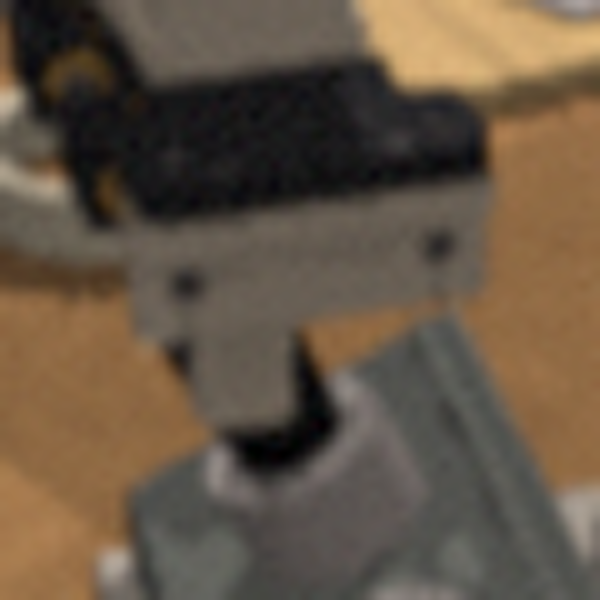

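Emit:
jog_arm(commands=[[0, 0, 0, 0], [0, 0, 0, 0], [0, 0, 0, 0], [0, 0, 0, 0], [0, 0, 0, 0], [0, 0, 3, 0], [0, 0, 8, 0], [0, 0, 12, 0], [0, 0, 15, 0], [0, 0, 15, 0]], fingers=50)

```text
clock: 22.78
tool_pos: [0.5564, 0.0623, 0.1527]
orientation: [-180.0, -0.0, -176.1]
force: [-0.4, 1.8, 0.3]
opening: 0.0498
```

Emit:
jog_arm(commands=[[0, 0, 15, 5], [0, 0, 15, 5], [-5, 0, 15, 5], [-10, 0, 10, 5], [-10, 0, 0, 5], [-10, 0, 0, 5], [-10, 0, 0, 5], [-5, 0, 0, 5], [0, 0, 0, 0], [0, 0, 0, 0]])

```text
clock: 23.62
tool_pos: [0.5067, 0.0625, 0.2075]
orientation: [-180.0, 0.1, -136.2]
force: [0.4, -0.3, -0.6]
opening: 0.0501
```

Run:
```python
from h import *
for n in ("wrist","side","top"): o=take(n,n+"19")
print(o["tool_pos"],o["orientation"],o["force"],o["opening"],o["clock"]);crop("wrist19",0,0,512,384,1.5,"w19");crop("side19",180,120,90,80,8,"s19")
```

```text
[0.50695063 0.06248559 0.20702648] [-1.79984704e+02  3.33593182e-02 -1.36264447e+02] [ 0.70488591  0.49210824 -0.13222716] 0.049882368117731696 23.7167
```

View pics/w19.png

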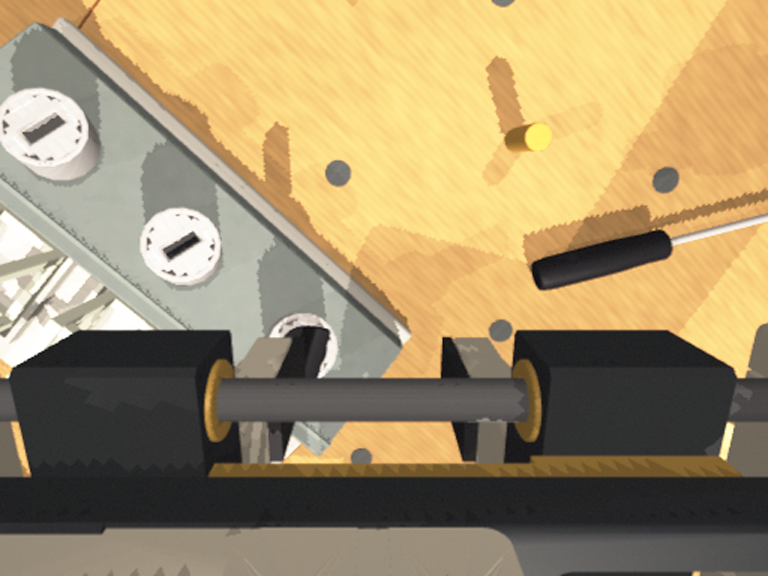

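View pics/s19.png

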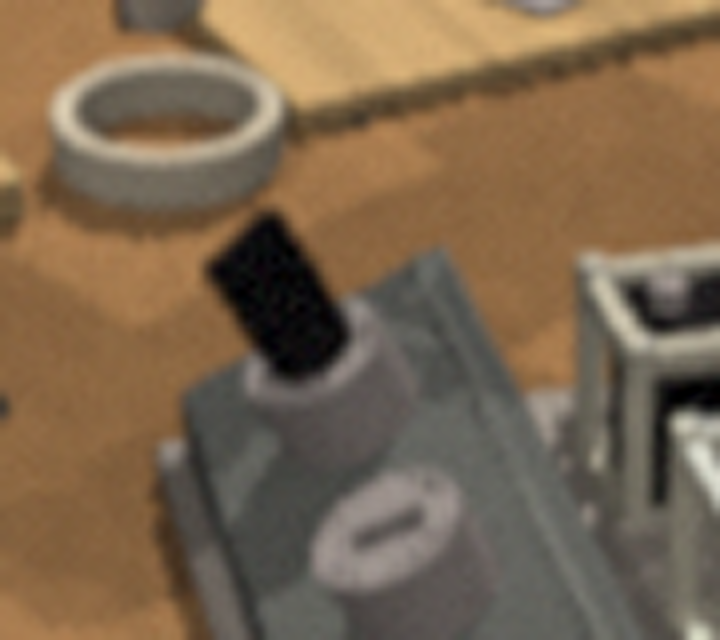

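Emit:
jog_arm(commands=[[3, 4, 3, 0], [6, 7, 3, 0], [6, 7, 3, 0], [6, 7, 3, 0], [6, 7, 3, 0], [6, 7, 3, 0], [4, 6, 2, 0], [0, 0, 0, 0], [0, 0, 0, 0], [0, 0, 0, 0]])

```text
clock: 24.6
tool_pos: [0.5432, 0.1072, 0.2263]
orientation: [180.0, -0.0, -136.1]
force: [0.5, 0.1, -0.5]
opening: 0.05
```

Run:
```python
from h import *
for n in ("wrist",): o=take(n,n+"20")
print(o["tool_pos"],o["orientation"]);crop("wrist20",140,110,180,120,4.4,"w20")
from fitsw import frame
S=np.array([.5710,.0616,.0815])
x,y,n=frame(2.6)
for t in (2.4,2.6,2.75):
    x,y,n=frame(t);P=np.array([S+.047*n+a*.015*x+b*.005*y for a,b in((1,1),(1,-1),(-1,-1),(-1,1))]);print(t,((proj("wrist20",P)+.5-[140,110])*4.4).round())
x,y,n=frame(0);a=np.linspace(0,6.28,60)
for z in (0,.005):
    Q=(proj("wrist20",S+z*n+.015*(np.cos(a)[:,None]*x+np.sin(a)[:,None]*y))+.5-[140,110])*4.4;print(Q.min(0),Q.max(0))
```

```text
[0.54316859 0.10724357 0.22632024] [ 1.79984660e+02 -3.66239542e-02 -1.36110421e+02]
2.4 [[256. 158.]
 [307. 160.]
 [310. 312.]
 [259. 311.]]
2.6 [[271. 155.]
 [321. 167.]
 [294. 315.]
 [243. 305.]]
2.75 [[283. 155.]
 [331. 174.]
 [282. 316.]
 [233. 298.]]
[180.957795   202.19052338] [313.39055469 333.26366089]
[183.14443692 198.15121657] [317.54735904 331.25367074]
```

View pics/w20.png

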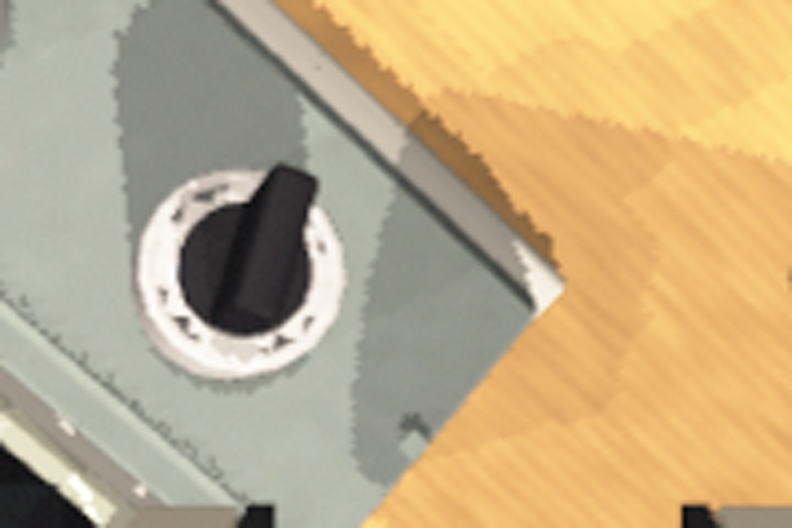

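```bash
python3 -c "
from h import *
print(get_obs()['force'],get_obs()['clock']);print(close_job())"
```

```text
[-0.40032057  0.74781699  0.10156643] 24.65
the job is handed in; nothing more can be done
None
```

The battery is in the left (+y) frame, so I put the key in sw0, pushed it home and turned it clockwise to the stop. I then let go and backed the arm clear. The job was handed in at 24.65 s, and close_job gives no verdict.

**How it went in:** sw0 started at about 0.38 rad. The gripper only points straight down, so I set the blade a few mm in and turned the switch back to nearly 0 to match the key's lean. Only then did I push the key home, at about 20 N along its axis. I turned it clockwise with the fingers loosely open, then squeezed the grip to press it against the stop.

**Last checks:**
- **At the stop:** the squeeze was blocked at 16 mm finger opening with about 0.46 N m on the wrist, well over the switch's 0.06 N m.
- **Turn angle:** the last wrist picture puts the key's grip at about 2.7 rad. That is the 2.6 rad stop plus the blade's play in the slot.
- **Fully home:** the collar lies flat on the switch within the picture's accuracy.
- **Nothing else moved:** the arm touches nothing. I saw no sign of contact with the other two switches or the frames, but did not measure them again at the end.

**What disagreed:** the top and side cameras read about 2.5–3 mm further in x than the wrist camera. The switch top also turned out 2–5 mm higher than the wrist-camera fit. I corrected both by feel when the blade touched the slot. The 16 mm opening was also less than my finger model predicted, about 21–24 mm; I did not find out why.

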